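Edge a slide carrier off the slide warmer and stand it in the drying rack

TASK

The teal four-slide carrier lies flat at the back of the slide warmer, too wide to take in the hand and too close to the back ledge to get behind. Slide it forward, flat on the warmer, until its front edge sticks out over the warmer's front edge far enough to pinch, pick it up by that edge, and stand it upright, with that edge on top and fully down, in any free slot of the wire drying rack. Glass slides crack: lean on it only lightly, never drop it or force it into the rack, keep it off the bench, and leave everything else where it is.

Things in the scene. Friction and masses are not known exactly. Their poses are not given: they have to be found in the camera images.
- carrier_mid (a point): centre (half-way up) of the teal carrier: solid metal frame 128 long (its x) x 92 wide (y) x 8 thick (z), 0.15 kg, four glass slides just below its face. Starts flat on the warmer, face (+z) up, its +x end 2 to 7 mm from the back ledge, its -x end (front edge) towards the warmer's front. It tips once over 64 mm hangs out. Slides crack above 20 N of press on the warmer, 30 N on end in the rack
- carrier_front (a point): middle of the carrier's front edge (its -x end), half-way up its thickness: where to pinch; axes as carrier_mid. To drag the carrier, 6 to 10 N of downward press from a fingertip is enough (it slides at a friction of about 0.3; a fingertip grips it better). The metal gives almost nothing, a fraction of a millimetre is several newtons: press by force, not by position
- warmer: slide warmer, fixed: white housing, flat polished metal top 190 deep (x) x 300 wide (y), 110 above the bench. Origin under its middle on the bench, x towards its back. A ledge 25 deep, 14 high above the top, runs along the back (front face at x = +70). Front edge at x = -95, free space below and before it (only a knob sticks out 9 mm, 45 high, at y = -72)
- warmer_front (a point): middle of the warmer's front top edge; same axes as the warmer
- rack: wire drying rack on a white drip tray 180 (x) x 132 (y), fixed. Four upright slots along x at 38 pitch; a carrier stands in one on a 92 mm end, its width along the rack's y. A slot is a pair of steel wire loops 12 apart, flaring to 22 at the top, 66 high, 60 wide in y. Side wires 104 apart, 30 high, stop it sideways. Origin under the tray's middle on the bench; slot floor 8 above it
- slot_a (a point): floor centre of the slot nearest the rack's -x end, free; axes as the rack
- slot_b (a point): floor centre of the second slot, 38 mm further along the rack's x, free
- slot_c (a point): floor centre of the third slot, free, next to the cream carrier
- parked: the cream carrier already standing in the rack's farthest slot (slot_d); same size as the teal one, origin at the middle of its lower end
- mailer: white slide mailer with a blue lid, 82 x 32 x 17 high, lying at the +y end of the warmer top; origin under its middle
- stain: amber stain bottle, 62 across, 150 high; origin under its middle
- oil: small green immersion-oil bottle, 32 across, 62 high; origin under its middle
- spray: white spray bottle, 72 across, 220 high; origin under its middle
- slidebox: grey slide box with a blue lid, 102 x 87 x 42 high; origin under its middle
- forceps: steel forceps lying flat, about 150 long; origin under its middle
Not all that is in view belongs to the job. Leave any blue, green or pink look-alike of the part that bears carrier_mid alone.

How it is judged:
By the outcome, as a careful person would: the job done as asked, in the order asked, and still so for the second after the job is handed in, with the robot touching nothing.
It also fails if it takes over 72 s, if anything falls off the work surface, if the arm or the gripper's body presses on something with over 40 N, if the wrist force passes 120 N, or if a joint passes its speed limit or range.

ROBOT

A 6-joint arm with a two-finger parallel gripper is mounted at the origin on the work surface. World frame = base frame: x ahead of the robot, y to its left, z up, the work surface at z = 0. Lengths are in m, angles in rad, forces in N, time in s.
With the tool pointing down it reaches from about 0.275 to 0.75 m from the base axis. Payload 10.2 kg.
Tool frame: the origin (TCP) lies at the very end of the fingers, on their centre line; the grasp point (between the pads) lies 19 mm behind it; y points along the fingers, z is the direction in which the jaws open and shut, and the axes are right-handed (so a half turn about y gives the same grasp; the last joint's range is limited). The gripper opens to 88 mm and grips with 3 to 60 N. Pads are 18 mm wide; open, the fingers measure 123 mm over their backs; the gripper's body (75 mm by 187 mm) begins 45 mm behind the grasp point.
Start: joints at [-1.372, 0.313, 1.498, -0, 1.331, -0.223], TCP at [0.215, -0.479, 0.239] pointing down, gripper open.
Joint ranges: [-2.94, 2.94], [-0.97, 2.17], [0.19, 2.56], [-1.23, 4.37], [0.02, 3.11], [-2.88, 2.88]. Speed limits (rad/s): [2.39, 2.39, 3.01, 3.14, 3.14, 3.14].

INTERFACE

Orientations are given as a rotation vector (axis times angle).
In Python, from cell import r gives the robot as it stands.
- The arm moves only by the shell command python3 -m handwheel 'ROWS' [FORCE]. ROWS is JSON, a list of rows, each an object of numbers: "dx", "dy", "dz": the shift along the tool's x, y, z normalised to -1 to 1, where 1 is 30 mm; "ax", "ay", "az": the turn, a rotation vector about the tool's x, y, z normalised to -1 to 1, where 1 is 5 degrees; "jaw": the opening in per cent of the stroke, from 0 (shut) to 100 (fully open). A call has 1 to 20 rows; each row shifts and turns the pose as measured when the row begins, along the tool's axes as they then stand; what a row does not reach is not made up. A row lasts 1/12 s, in which the tool goes at most 41.7 mm and 7.16 degrees, less where a joint would pass 70% of its speed; a pose out of reach is approached as far as the arm can. A call with a number of a shift or a turn outside -1 to 1 is refused whole. A call with a gripper value outside its range is refused whole. The fingers move at their own pace and stop on an object; FORCE is the grip in N (left out, the last holds). Time passes only in rows, so rows that do not move let the fingers close. It gives the time, the measured TCP pose, the force and the opening at its end, in the units of the state.
- r.get_obs(): the state, without advancing time (a new reading comes with each control period).
- r.camera(name): name is "scene" or "top"; returns the picture (420x560x3 uint8, blue, green, red); there is no depth.
- r.calibration(name): a dict with "mtx" (3x3 intrinsics, pixels), "R" (3x3) and "t" (3): a world point X has camera coordinates R X + t. Camera axes: x right, y down, z forward; pixel columns grow to the right and rows downward; lengths in m; the calibration is good to about 2 mm. A picture is of the moment at which its call begins. calibration takes no time and is no camera call.
- r.finish_job(): hands the job in, once; it reports no verdict.
The state is a dict: "t": time; "joints": joint angles; "dq": joint speeds; "effort": joint torques, N m; "tcp_pos": TCP position; "ee_rot": TCP orientation; "wrist_force": force on the tool from outside, world axes, zero at the start; "wrist_torque": the same for the moment, N m; "gripper_width": opening from 0.0 (shut) to 1.0 (fully open).
Only numpy, scipy, OpenCV 4.12 (cv2) and the standard library are available. Lean on these libraries where they do the work, as an engineer would, in place of code of your own. Each camera call takes 0.05 s, during which the arm holds its last target. There are 200 camera calls.

## Working session

There is one attempt and no reset: what is moved stays moved. The work goes in short steps, Python scripts to look and compute and a shell command to move; the robot and the scene stay as the last step left them, time stands still between calls to the robot, and variables do not carry over. Pictures are saved under pics/ and viewed, about 8 in all and at most 12, crops included, and the job is handed in when it is done.

```bash
mkdir -p pics && ls && python3 - <<'E'
from cell import r
import cv2
o=r.get_obs();print(o)
for n in("scene","top"):
    im=r.camera(n);cv2.imwrite(f"pics/{n}0.png",im)
    c=r.calibration(n);print(n,c)
E
```

```text
pics
{'t': 0.0, 'joints': array([-1.37236622e+00,  3.13420358e-01,  1.49845092e+00, -1.36051152e-05,
        1.33101176e+00, -2.23408290e-01]), 'dq': array([ 0.00028746,  0.00022426, -0.00083991,  0.00049875,  0.00147926,
        0.00159794]), 'effort': array([-7.14695361e-04, -4.02210081e+01, -2.52268875e+01,  6.94470294e-02,
        3.51893983e-02, -1.09504572e-04]), 'tcp_pos': array([ 0.21488499, -0.47872672,  0.23817103]), 'ee_rot': array([-0.42577664,  1.98995807, -1.98733366]), 'wrist_force': array([-0.45113028, -0.02853899,  0.51529133]), 'wrist_torque': array([-0.00642082, -0.01291649,  0.00639183]), 'gripper_width': 1.0024270304236333}
scene {'mtx': array([[382.04297565,   0.        , 289.14215831],
       [  0.        , 382.04297565, 208.59167049],
       [  0.        ,   0.        ,   1.        ]]), 'R': array([[ 0.77606659,  0.63044639, -0.0160623 ],
       [ 0.33443541, -0.43300925, -0.83705194],
       [-0.5346715 ,  0.64423624, -0.54688761]]), 't': array([-0.39026334, -0.10583056,  1.55900001])}
top {'mtx': array([[445.88389091,   0.        , 278.84471907],
       [  0.        , 445.88389091, 208.25433075],
       [  0.        ,   0.        ,   1.        ]]), 'R': array([[ 6.14279242e-04, -9.99998630e-01,  1.53683557e-03],
       [-9.95290762e-01, -7.60355312e-04, -9.69315251e-02],
       [ 9.69325609e-02, -1.47005523e-03, -9.95289866e-01]]), 't': array([0.0046546 , 0.5337312 , 1.43783394])}
```

View pics/top0.png

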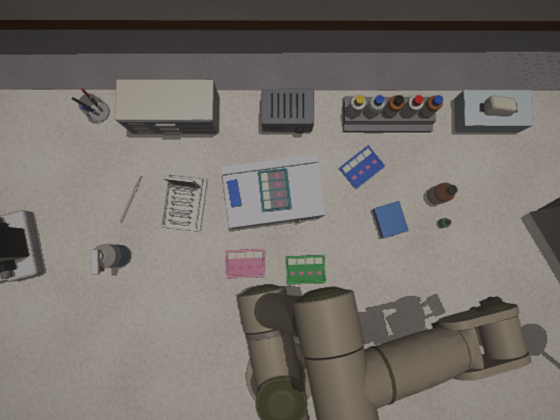

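View pics/scene0.png

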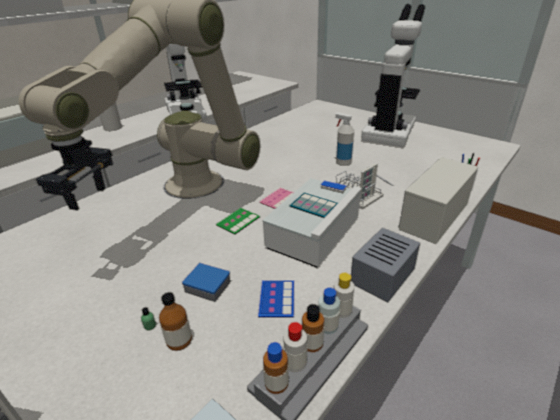

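The teal carrier is at top (274,189), on the warmer. The look-alikes are blue (362,167), green (305,269) and pink (245,263), all on the bench. Only the teal one is on the warmer top, against the ledge. I'll confirm in an enlarged crop.

```bash
python3 - <<'E'
import cv2,numpy as np
im=cv2.imread("pics/top0.png")
c=im[150:240,210:335]; cv2.imwrite("pics/c1.png",cv2.resize(c,None,fx=6,fy=6,interpolation=cv2.INTER_CUBIC))
c=im[165:240,150:220]; cv2.imwrite("pics/c2.png",cv2.resize(c,None,fx=8,fy=8,interpolation=cv2.INTER_CUBIC))
E
```

```text
(no output)
```

View pics/c1.png

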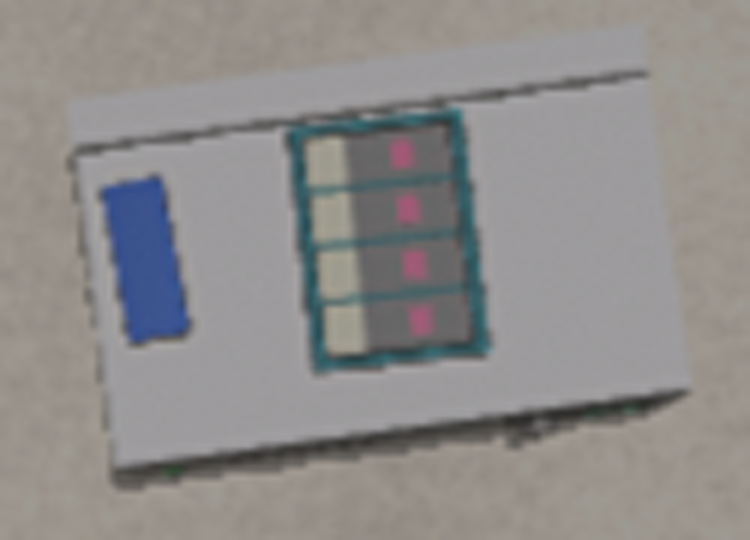

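View pics/c2.png

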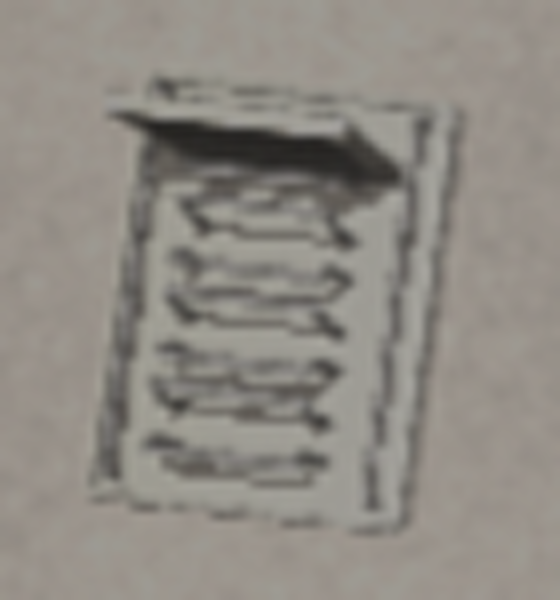

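The crop confirms it: a teal frame with four slides on the warmer top, close to the ledge line. Carrier corners in the crop are (290,129), (460,110), (489,352) and (317,372). In the rack, the cream carrier stands in the top (+x) slot, and the three slots below are empty.

```bash
cat > h.py <<'E'
import numpy as np, cv2
from scipy.optimize import least_squares
from scipy.spatial.transform import Rotation as Rn
from cell import r
def back(name,px,z):
    c=r.calibration(name); px=np.atleast_2d(px).astype(float)
    d=(np.linalg.inv(c["mtx"])@np.c_[px,np.ones(len(px))].T).T@c["R"]
    C=-c["R"].T@c["t"]
    return (C+d*((z-C[2])/d[:,2])[:,None])[:,:2]
def proj(name,X):
    c=r.calibration(name); p=(np.atleast_2d(X)@c["R"].T+c["t"])@c["mtx"].T
    return p[:,:2]/p[:,2:]
def fit(pts,model):  # model pts -> world 2D: x,y,yaw
    model=np.array(model,float)
    def f(p): 
        c,s=np.cos(p[2]),np.sin(p[2]); return (model@np.array([[c,s],[-s,c]])+p[:2]-pts).ravel()
    q=least_squares(f,[*np.mean(pts,0),0]); return q.x,f(q.x).reshape(-1,2)
E
python3 - <<'E'
from h import *
np.set_printoptions(precision=4,suppress=True)
u=lambda p,s,o:(np.array(p)+.5)/s-.5+o
c=back("top",u([(290,129),(460,110),(489,352),(317,372)],6,[210,150]),.118)
print("carrier",*fit(c,[(.064,.046),(.064,-.046),(-.064,-.046),(-.064,.046)]))
w=back("top",u([(114,467),(687,390)],6,[210,150]),.110)
l=back("top",u([(72,100),(643,28)],6,[210,150]),.124)
print("warmer",*fit(np.r_[w,l],[(-.095,.15),(-.095,-.15),(.095,.15),(.095,-.15)]))
k=back("top",u([(150,75),(460,105),(405,530),(90,495)],8,[150,165]),.006)
print("rack",*fit(k,[(.09,.066),(.09,-.066),(-.09,-.066),(-.09,.066)]))
cc=r.calibration("top");print("cam",-cc["R"].T@cc["t"])
cc=r.calibration("scene");print("cam",-cc["R"].T@cc["t"])
print(Rn.from_rotvec(r.get_obs()["ee_rot"]).as_matrix())
E
```

```text
carrier [0.5826 0.0189 0.1155] [[ 0.0003  0.0018]
 [ 0.0009 -0.0017]
 [-0.0005 -0.0017]
 [-0.0007  0.0016]]
warmer [0.5797 0.0238 0.1278] [[ 0.0003  0.0006]
 [-0.0014 -0.0024]
 [ 0.0004  0.0025]
 [ 0.0007 -0.0007]]
rack [ 0.5561  0.3206 -0.1099] [[ 0.0019  0.0008]
 [ 0.     -0.0004]
 [-0.001  -0.0005]
 [-0.0009  0.    ]]
cam [0.3918 0.0072 1.4828]
cam [ 1.1718 -0.8041  0.7577]
[[-0.9124 -0.0002  0.4094]
 [-0.4094  0.0011 -0.9124]
 [-0.0003 -1.     -0.0011]]
```

```bash
python3 -m handwheel '[{"dx":-0.93,"dz":-0.5,"jaw":0},{"dx":-0.93,"dz":-0.5,"jaw":0},{"dx":-0.93,"dz":-0.5,"jaw":0},{"dx":-0.93,"dz":-0.5,"jaw":0},{"dx":-0.93,"dz":-0.5,"jaw":0},{"dx":-0.93,"dz":-0.5,"jaw":0},{"dx":-0.93,"dz":-0.5,"jaw":0},{"dx":-0.93,"dz":-0.5,"jaw":0},{"dx":-0.93,"dz":-0.5,"jaw":0},{"dx":-0.93,"dz":-0.5,"jaw":0}]'; cat > st.py <<'E'
from h import *
import json
np.set_printoptions(precision=4,suppress=True)
W=np.array([.5797,.0238]);yw=.125
o=r.get_obs();T=Rn.from_rotvec(o["ee_rot"]).as_matrix()
open("log.jsonl","a").write(json.dumps([list(o["joints"]),list(o["tcp_pos"]),list(o["ee_rot"])])+"\n")
c,s=np.cos(yw),np.sin(yw);d=o["tcp_pos"][:2]-W
print("t %.2f"%o["t"],"tcp",o["tcp_pos"],"warmer xy",np.array([c*d[0]+s*d[1],-s*d[0]+c*d[1]]),"j",o["joints"],"F",o["wrist_force"],"g %.3f"%o["gripper_width"]);print(T)
E
python3 st.py
```

```text
t 0.10 tcp [ 0.2149 -0.4788  0.2382] warmer xy [-0.4246 -0.4532] j [-1.3724  0.3134  1.4983  0.      1.331  -0.2234] F [0.2635 0.2518 0.415 ] g 0.998
[[-0.9124 -0.0002  0.4094]
 [-0.4094  0.0011 -0.9124]
 [-0.0003 -1.     -0.0011]]validation failed for argument at $[0]...
```

```bash
python3 -m handwheel '[{"dx":-0.93,"dy":0,"dz":-0.5,"ax":0,"ay":0,"az":0,"jaw":0},{"dx":-0.93,"dy":0,"dz":-0.5,"ax":0,"ay":0,"az":0,"jaw":0},{"dx":-0.93,"dy":0,"dz":-0.5,"ax":0,"ay":0,"az":0,"jaw":0},{"dx":-0.93,"dy":0,"dz":-0.5,"ax":0,"ay":0,"az":0,"jaw":0},{"dx":-0.93,"dy":0,"dz":-0.5,"ax":0,"ay":0,"az":0,"jaw":0},{"dx":-0.93,"dy":0,"dz":-0.5,"ax":0,"ay":0,"az":0,"jaw":0},{"dx":-0.93,"dy":0,"dz":-0.5,"ax":0,"ay":0,"az":0,"jaw":0},{"dx":-0.93,"dy":0,"dz":-0.5,"ax":0,"ay":0,"az":0,"jaw":0},{"dx":-0.93,"dy":0,"dz":-0.5,"ax":0,"ay":0,"az":0,"jaw":0},{"dx":-0.93,"dy":0,"dz":-0.5,"ax":0,"ay":0,"az":0,"jaw":0}]'; python3 st.py
```

```text
t: 0.93
tcp_pos: [0.4121, -0.2196, 0.2353]
ee_rot: [-0.419, 2.003, -1.989]
wrist_force: [1.0, -0.5, -0.2]
gripper_width: 0.265
t 0.93 tcp [ 0.4121 -0.2196  0.2353] warmer xy [-0.1967 -0.2206] j [-0.7425  0.1908  1.6646  0.0021  1.2931  0.416 ] F [ 1.0162 -0.4726 -0.2064] g 0.265
[[-0.9164 -0.0037  0.4002]
 [-0.4002  0.0061 -0.9164]
 [ 0.001  -1.     -0.0071]]
```

```bash
python3 -m handwheel '[{"dx":-0.9,"dy":0,"dz":-0.49,"ax":0,"ay":0,"az":0,"jaw":0},{"dx":-0.9,"dy":0,"dz":-0.49,"ax":0,"ay":0,"az":0,"jaw":0},{"dx":-0.9,"dy":0,"dz":-0.49,"ax":0,"ay":0,"az":0,"jaw":0},{"dx":-0.9,"dy":0,"dz":-0.49,"ax":0,"ay":0,"az":0,"jaw":0},{"dx":-0.9,"dy":0,"dz":-0.49,"ax":0,"ay":0,"az":0,"jaw":0},{"dx":-0.9,"dy":0,"dz":-0.49,"ax":0,"ay":0,"az":0,"jaw":0},{"dx":-0.9,"dy":0,"dz":-0.49,"ax":0,"ay":0,"az":0,"jaw":0},{"dx":-0.9,"dy":0,"dz":-0.49,"ax":0,"ay":0,"az":0,"jaw":0},{"dx":-0.9,"dy":0,"dz":-0.49,"ax":0,"ay":0,"az":0,"jaw":0},{"dx":-0.5,"dy":0,"dz":-0.3,"ax":0,"ay":0,"az":0,"jaw":0},{"dx":0,"dy":0.5,"dz":0,"ax":0,"ay":0.82,"az":0,"jaw":0},{"dx":0,"dy":0.5,"dz":0,"ax":0,"ay":0.82,"az":0,"jaw":0},{"dx":0,"dy":0.5,"dz":0,"ax":0,"ay":0.82,"az":0,"jaw":0},{"dx":0,"dy":0.5,"dz":0,"ax":0,"ay":0.82,"az":0,"jaw":0},{"dx":0,"dy":0,"dz":0,"ax":0,"ay":0,"az":0,"jaw":0}]'; python3 st.py
```

```text
t: 2.18
tcp_pos: [0.5994, 0.0358, 0.1685]
ee_rot: [-0.144, 2.174, -2.153]
wrist_force: [-0.7, -0.9, -0.7]
gripper_width: 0.006
t 2.18 tcp [0.5994 0.0358 0.1685] warmer xy [0.0211 0.0095] j [-0.1383  0.5417  1.3463  0.0079  1.2659  1.3081] F [-0.6998 -0.9401 -0.7386] g 0.006
[[-0.9925 -0.0111  0.1216]
 [-0.1217  0.0091 -0.9925]
 [ 0.01   -0.9999 -0.0104]]
```

```bash
python3 -m handwheel '[{"dx":0,"dy":0.5,"dz":0.25,"ax":0.1,"ay":0,"az":0.1,"jaw":0},{"dx":0,"dy":0.5,"dz":0.23,"ax":0,"ay":0,"az":0,"jaw":0},{"dx":0,"dy":0.3,"dz":0,"ax":0,"ay":0,"az":0,"jaw":0},{"dx":0,"dy":0,"dz":0,"ax":0,"ay":0,"az":0,"jaw":0}]'; python3 st.py; python3 -m handwheel '[{"dx":0,"dy":0.1,"dz":0,"ax":0,"ay":0,"az":0,"jaw":0}]'
```

```text
t: 2.52
tcp_pos: [0.6013, 0.0215, 0.1293]
ee_rot: [-0.141, 2.156, -2.153]
wrist_force: [-0.3, 0.0, 0.2]
gripper_width: 0.004
t 2.52 tcp [0.6013 0.0215 0.1293] warmer xy [ 0.0212 -0.0049] j [-0.1592  0.5788  1.3944  0.0013  1.1694  1.2809] F [-0.2555  0.0333  0.2316] g 0.004
[[-0.9915 -0.0008  0.1298]
 [-0.1298  0.0014 -0.9915]
 [ 0.0006 -1.     -0.0015]]
t: 2.6
tcp_pos: [0.6017, 0.0216, 0.1272]
ee_rot: [-0.141, 2.155, -2.152]
wrist_force: [-0.3, 0.6, 0.8]
gripper_width: 0.005
```

```bash
python3 - <<'E'
from h import *; import json
L=[json.loads(l) for l in open("log.jsonl")]
def Rx(a):return Rn.from_rotvec([a,0,0]).as_matrix()
def Ry(a):return Rn.from_rotvec([0,a,0]).as_matrix()
def Rz(a):return Rn.from_rotvec([0,0,a]).as_matrix()
def fk(q,p):
    a1,h,L1,a3,L2,L3,lat=p
    A=Rz(q[0]);x=A@np.array([a1,lat,h])
    A=A@Ry(q[1]);x=x+A@[0,0,L1]
    A=A@Ry(q[2]);x=x+A@[a3,0,L2]
    A=A@Rz(q[3])@Ry(q[4]);x=x+A@[0,0,L3]
    return x,A@Rz(q[5])
f=lambda p:np.concatenate([fk(q,p)[0]-x for q,x,_ in L]+[0.01*(np.array(p)-[0,.3,.4,0,.4,.25,.116])])
s=least_squares(f,[0,.3,.4,0,.4,.25,.116]);print(s.x,s.fun[:-7]*1e3)
for q,x,v in L: print(fk(q,s.x)[1].T@Rn.from_rotvec(v).as_matrix())
E
```

```text
[6.95828362e-05 2.33517515e-01 4.39055906e-01 3.96764116e-02
 3.97757903e-01 2.79510634e-01 1.16215003e-01] [-0.04867499 -0.18441248  0.01080267 -0.06010164  0.02527019  0.01315516
 -0.18212765  0.17920734 -0.00536025  0.08671129 -0.06083529 -0.01194792]
[[-3.90198860e-16 -2.92930939e-16 -1.00000000e+00]
 [-1.00000000e+00  2.75661833e-16  5.60082332e-16]
 [ 3.07662165e-16  1.00000000e+00 -2.20017337e-16]]
[[ 1.18058665e-16  1.21079683e-16 -1.00000000e+00]
 [-1.00000000e+00  4.03638967e-17  9.45203219e-18]
 [ 2.14315397e-17  1.00000000e+00  1.53236842e-16]]
[[-5.41490667e-16  1.95791778e-16 -1.00000000e+00]
 [-1.00000000e+00  4.72646287e-16  4.61255258e-16]
 [ 5.76182962e-16  1.00000000e+00  2.10685382e-16]]
[[ 3.13841387e-16 -1.14498777e-16 -1.00000000e+00]
 [-1.00000000e+00 -1.00759881e-16 -3.49699302e-16]
 [-7.98286195e-17  1.00000000e+00 -1.34271732e-16]]
```

```bash
cat > kin.py <<'E'
from h import *
import json
def E(ax,a):return Rn.from_euler(ax,a).as_matrix()
P=[0,.2335,.439,.0397,.3978,.2795,.1162]
LO=np.array([-2.94,-.97,.19,-1.23,.02,-2.88]);HI=np.array([2.94,2.17,2.56,4.37,3.11,2.88])
M=np.array([[0,0,-1],[-1,0,0],[0,1,0.]])
def fk(q,p=P,pts=False):
    a1,h,L1,a3,L2,L3,lat=p
    A=E('z',q[0]);s=A@np.array([a1,lat,h])
    A=A@E('y',q[1]);e=s+A@[0,0,L1]
    A=A@E('y',q[2]);w=e+A@[a3,0,L2]
    A=A@E('z',q[3])@E('y',q[4]);x=w+A@[0,0,L3]
    return (x,A@E('z',q[5])@M)+((e,w) if pts else ())
def ik(x,T,seeds):
    best=[]
    for s0 in seeds:
        f=lambda q:(lambda r_:np.r_[(r_[0]-x)*5,(r_[1]-T).ravel()])(fk(q))
        s=least_squares(f,np.clip(s0,LO+.01,HI-.01),bounds=(LO,HI),max_nfev=60)
        if s.cost<1e-5 and not any(np.abs(s.x-b).max()<.05 for b in best): best.append(s.x)
    return best
E
cat > scan.py <<'E'
from kin import *
np.set_printoptions(precision=2,suppress=True)
rng=np.random.default_rng(0);S=[rng.uniform(LO,HI) for _ in range(14)]
W=np.array([.5797,.0238]);yw=.125;Rk=np.array([.5561,.3206]);yr=-.11
Z=np.array([0,0,1.])
for ph in range(-90,91,30):
  f=np.radians(ph)
  Cw=E('z',yw)                      # carrier axes on the warmer
  front=np.r_[W,0.114]+Cw@[-.143,-.005,0]
  for sg in(1,-1):
    y=np.array([np.cos(f),np.sin(f),0]);z=np.array([0,0,sg]);Tc=np.c_[np.cross(y,z),y,z]
    inside=np.array([.011,0,0])     # pinch point in carrier frame relative to front
    x=front+Cw@(inside+.019*y); q1=ik(x,Cw@Tc,S)
    for fl in(0,np.pi):
      Cr=E('z',yr+fl)@E('y',np.pi/2)
      o=np.r_[Rk,.008]+E('z',yr)@[-.019,0,0]; fr=o+Z*.128
      q2=ik(fr+Cr@(inside+.019*y),Cr@Tc,S) if q1 else []
      if q1 and q2:
        print(ph,sg,"flip",bool(fl))
        for q in q1: print("   pick",q,"wrist",fk(q,pts=True)[3])
        for q in q2: print("   rack",q,"wrist",fk(q,pts=True)[3])
      elif fl==0: print(ph,sg,len(q1),len(q2))
E
time python3 scan.py
```

```text
-90 1 0 0
-90 -1 0 0
-60 1 0 0
-60 -1 flip False
   pick [ 0.29  0.88  2.16  4.36  1.53 -0.1 ] wrist [0.29 0.21 0.11]
   rack [ 0.62  1.17  0.68 -0.79  2.   -2.47] wrist [0.56 0.55 0.26]
-60 -1 flip True
   pick [ 0.29  0.88  2.16  4.36  1.53 -0.1 ] wrist [0.29 0.21 0.11]
   rack [-0.03  0.67  1.74  1.25  1.14 -0.75] wrist [0.51 0.1  0.26]
-30 1 0 0
-30 -1 flip False
   pick [-0.06  0.97  2.48  3.49  1.87  0.11] wrist [0.21 0.1  0.11]
   rack [ 0.52  0.88  1.01 -0.41  1.58 -2.44] wrist [0.55 0.45 0.35]
-30 -1 flip True
   pick [-0.06  0.97  2.48  3.49  1.87  0.11] wrist [0.21 0.1  0.11]
   rack [ 0.14  0.57  1.59  0.64  0.95 -0.12] wrist [0.52 0.19 0.35]
0 1 0 0
0 -1 0 0
30 1 0 0
30 -1 1 0
30 -1 flip True
   pick [-0.99  0.9   2.35  1.51  1.56 -0.11] wrist [ 0.24 -0.15  0.11]
   rack [ 0.52  0.88  1.01 -0.41  1.58  0.7 ] wrist [0.55 0.45 0.35]
60 1 0 0
60 -1 flip False
   pick [-0.88  0.89  1.99  1.1   1.69  0.23] wrist [ 0.35 -0.24  0.11]
   rack [-0.03  0.67  1.74  1.25  1.14  2.39] wrist [0.51 0.1  0.26]
60 -1 flip True
   pick [-0.88  0.89  1.99  1.1   1.69  0.23] wrist [ 0.35 -0.24  0.11]
   rack [ 0.62  1.17  0.68 -0.79  2.    0.67] wrist [0.56 0.55 0.26]
90 1 flip False
   pick [-0.7   0.98  1.63  0.82  1.95 -2.76] wrist [ 0.48 -0.26  0.11]
   rack [-0.1   0.93  1.74  1.58  1.57 -1.09] wrist [0.51 0.06 0.13]
90 -1 flip False
   pick [-0.7   0.98  1.63  0.82  1.95  0.38] wrist [ 0.48 -0.26  0.11]
   rack [-0.1   0.93  1.74  1.58  1.57  2.05] wrist [0.51 0.06 0.13]
real	0m15.820s
user	0m16.108s
sys	0m0.106s
```

```bash
R='python3 -m handwheel'; python3 -m handwheel '[{"dx":0,"dy":0.12,"dz":0,"ax":0,"ay":0,"az":0,"jaw":0},{"dx":0,"dy":0.08,"dz":0,"ax":0,"ay":0,"az":0,"jaw":0},{"dx":0,"dy":0.03,"dz":0,"ax":0,"ay":0,"az":0,"jaw":0}]'; python3 -m handwheel '[{"dx":0,"dy":0.03,"dz":0,"ax":0,"ay":0,"az":0,"jaw":0},{"dx":0,"dy":0.03,"dz":0,"ax":0,"ay":0,"az":0,"jaw":0}]' | grep -v ee
```

```text
t: 2.85
tcp_pos: [0.6024, 0.0221, 0.1214]
ee_rot: [-0.14, 2.152, -2.15]
wrist_force: [-0.9, -0.5, -0.2]
gripper_width: 0.006
t: 3.02
tcp_pos: [0.6027, 0.0223, 0.1202]
wrist_force: [0.6, -0.3, -0.3]
gripper_width: 0.004
```

```bash
python3 -m handwheel '[{"dx":0,"dy":0.03,"dz":0,"ax":0,"ay":0,"az":0,"jaw":0},{"dx":0,"dy":0.03,"dz":0,"ax":0,"ay":0,"az":0,"jaw":0}]' | grep -v ee;python3 -m handwheel '[{"dx":0,"dy":0.03,"dz":0,"ax":0,"ay":0,"az":0,"jaw":0}]' | grep -v ee;python3 -m handwheel '[{"dx":0,"dy":0.03,"dz":0,"ax":0,"ay":0,"az":0,"jaw":0}]' | grep -v ee
```

```text
t: 3.18
tcp_pos: [0.6028, 0.0225, 0.1186]
wrist_force: [0.7, -0.2, -0.8]
gripper_width: 0.007
t: 3.27
tcp_pos: [0.603, 0.0224, 0.1184]
wrist_force: [-2.7, 0.5, 10.7]
gripper_width: 0.008
t: 3.35
tcp_pos: [0.6033, 0.0224, 0.1185]
wrist_force: [-3.0, 0.2, 6.9]
gripper_width: 0.002
```

```bash
python3 -m handwheel '[{"dx":0.1,"dy":0.03,"dz":0,"ax":0,"ay":0,"az":0,"jaw":0},{"dx":0.1,"dy":0.03,"dz":0,"ax":0,"ay":0,"az":0,"jaw":0}]' | grep -v ee;python3 -m handwheel '[{"dx":0.15,"dy":0.03,"dz":0,"ax":0,"ay":0,"az":0,"jaw":0},{"dx":0.15,"dy":0.03,"dz":0,"ax":0,"ay":0,"az":0,"jaw":0},{"dx":0.15,"dy":0.03,"dz":0,"ax":0,"ay":0,"az":0,"jaw":0}]' | grep -v ee; python3 st.py
```

```text
t: 3.52
tcp_pos: [0.599, 0.0215, 0.1185]
wrist_force: [2.2, 0.5, 6.3]
gripper_width: 0.004
t: 3.77
tcp_pos: [0.5878, 0.0194, 0.1185]
wrist_force: [2.9, 0.3, 5.7]
gripper_width: 0.005
t 3.77 tcp [0.5878 0.0194 0.1185] warmer xy [ 0.0075 -0.0054] j [-0.1671  0.5529  1.4691  0.0027  1.0985  1.2684] F [2.9198 0.2519 5.6627] g 0.005
[[-0.9908  0.0212  0.1336]
 [-0.1337 -0.0011 -0.991 ]
 [-0.0209 -0.9998  0.0039]]
```

```bash
python3 -m handwheel '[{"dx":0.15,"dy":0.035,"dz":0,"ax":0,"ay":0,"az":-0.05,"jaw":0},{"dx":0.15,"dy":0.035,"dz":0,"ax":0,"ay":0,"az":-0.05,"jaw":0},{"dx":0.15,"dy":0.035,"dz":0,"ax":0,"ay":0,"az":-0.05,"jaw":0},{"dx":0.15,"dy":0.035,"dz":0,"ax":0,"ay":0,"az":-0.05,"jaw":0}]' | grep -v ee; python3 st.py; python3 - <<'E'
from h import *
im=r.camera("top");a=im[150:240,220:320];b=r.camera("scene")[170:250,260:360]
cv2.imwrite("pics/d1.png",np.vstack([cv2.resize(x,(500,k),interpolation=cv2.INTER_CUBIC)for x,k in((a,300),(b,300))]) if 0 else np.hstack([cv2.resize(a,(400,360),interpolation=cv2.INTER_CUBIC),cv2.resize(b,(400,360),interpolation=cv2.INTER_CUBIC)]))
E
```

```text
t: 4.1
tcp_pos: [0.5729, 0.0164, 0.1185]
wrist_force: [1.7, 0.1, 6.1]
gripper_width: 0.003
t 4.10 tcp [0.5729 0.0164 0.1185] warmer xy [-0.0076 -0.0065] j [-0.1748  0.5254  1.5151 -0.0023  1.0833  1.2633] F [1.7127 0.1187 6.0811] g 0.003
[[-0.9909  0.0172  0.1333]
 [-0.1334 -0.0051 -0.9911]
 [-0.0164 -0.9998  0.0073]]
```

View pics/d1.png

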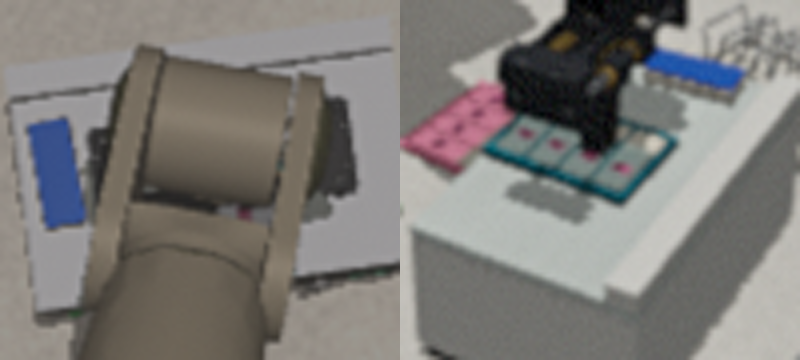

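The carrier (right half, scene crop) has come away from the ledge. Its back corners are near crop (622,202) and (676,142), and its front-near corner is about (487,150). I'll keep dragging after a check of the numbers.

```bash
cat >> h.py <<'E'
def warm(xy,W=np.array([.5797,.0238]),yw=.125):
    c,s=np.cos(yw),np.sin(yw);return (np.asarray(xy)-W)@np.array([[c,-s],[s,c]])
E
python3 -c "
from h import *
p=np.array([(622,202),(676,142),(487,150)]);print(warm(back('scene',np.c_[260+(p[:,0]-400)/4,170+p[:,1]/4.5],.118)))"
python3 -m handwheel '[{"dx":0.2,"dy":0.035,"dz":0,"ax":0,"ay":0,"az":-0.06,"jaw":0},{"dx":0.2,"dy":0.035,"dz":0,"ax":0,"ay":0,"az":-0.06,"jaw":0},{"dx":0.2,"dy":0.035,"dz":0,"ax":0,"ay":0,"az":-0.06,"jaw":0},{"dx":0.2,"dy":0.035,"dz":0,"ax":0,"ay":0,"az":-0.06,"jaw":0},{"dx":0.2,"dy":0.035,"dz":0,"ax":0,"ay":0,"az":-0.06,"jaw":0}]' | grep -v ee; python3 st.py
```

```text
[[ 0.04351461 -0.05880438]
 [ 0.04417998  0.02829937]
 [-0.07819336 -0.05580992]]
t: 4.62
tcp_pos: [0.547, 0.0115, 0.1185]
wrist_force: [2.0, 0.4, 6.8]
gripper_width: 0.005
t 4.62 tcp [0.547  0.0115 0.1185] warmer xy [-0.034  -0.0081] j [-0.1888  0.4794  1.5902 -0.0108  1.0631  1.2539] F [2.0488 0.3862 6.773 ] g 0.005
[[-0.9911  0.0071  0.1328]
 [-0.1329 -0.011  -0.9911]
 [-0.0056 -0.9999  0.0118]]
```

```bash
python3 -m handwheel '[{"dx":0.2,"dy":0.038,"dz":-0.01,"ax":0,"ay":0,"az":-0.04,"jaw":0},{"dx":0.2,"dy":0.038,"dz":-0.01,"ax":0,"ay":0,"az":-0.04,"jaw":0},{"dx":0.2,"dy":0.038,"dz":-0.01,"ax":0,"ay":0,"az":-0.03,"jaw":0}]' | grep -v ee; python3 st.py; python3 - <<'E'
from h import *
b=r.camera("scene")[170:250,260:360];cv2.imwrite("pics/d2.png",cv2.resize(b,(800,600),interpolation=cv2.INTER_CUBIC))
E
```

```text
t: 4.87
tcp_pos: [0.5315, 0.0093, 0.1185]
wrist_force: [2.0, 0.3, 7.1]
gripper_width: 0.008
t 4.87 tcp [0.5315 0.0093 0.1185] warmer xy [-0.0496 -0.0084] j [-0.1973  0.4487  1.6393 -0.0139  1.0424  1.2476] F [1.962  0.292  7.0997] g 0.008
[[-0.9912  0.0087  0.1324]
 [-0.1325 -0.014  -0.9911]
 [-0.0067 -0.9999  0.015 ]]
```

View pics/d2.png

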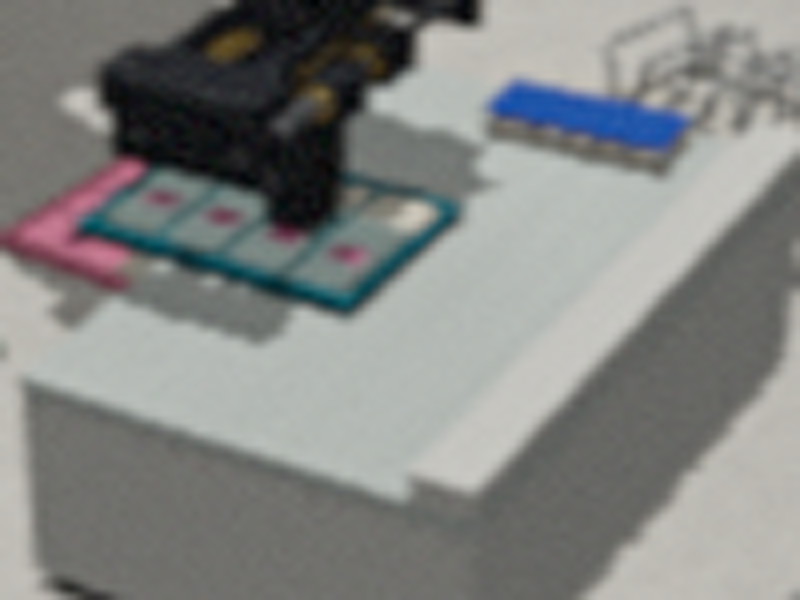

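The carrier now overhangs the front, covering part of the pink look-alike behind it. Corners in the crop: back-near (348,303), back-far (460,207), front-near (84,224).

```bash
python3 -c "
from h import *
p=np.array([(348,303),(460,207),(84,224),(28,382),(405,500)]);px=np.c_[260+(p[:,0]+.5)/8-.5,170+(p[:,1]+.5)/7.5-.5]
b=back('scene',px,.118);print(warm(b),fit(b[:3],[(.064,-.046),(.064,.046),(-.064,-.046)]));print(warm(back('scene',px[3:],.110)))"
```

```text
[[-0.00180535 -0.0545701 ]
 [-0.00067083  0.03258008]
 [-0.12287865 -0.05521037]
 [-0.07444276 -0.16249506]
 [ 0.08115036 -0.158228  ]] (array([0.51837837, 0.00562562, 0.12439948]), array([[ 0.00287918, -0.00150845],
       [ 0.00120368,  0.00316895],
       [-0.00408286, -0.0016605 ]]))
[[-0.0814295  -0.15333118]
 [ 0.07610932 -0.14901076]]
```

```bash
python3 -c "
from h import *
yw=.125;W=np.array([.5797,.0238]);A=np.array([[np.cos(yw),np.sin(yw)],[-np.sin(yw),np.cos(yw)]])
L=np.array([(-.095,-.15,.11),(.07,-.15,.11),(.07,-.15,.124),(-.126,-.056,.118),(.002,-.056,.118),(.002,.036,.118)])
X=np.c_[L[:,:2]@A+W,L[:,2]]
p=proj('scene',X);print(np.c_[(p[:,0]-260+.5)*8-.5,(p[:,1]-170+.5)*7.5-.5])
im=cv2.imread('pics/scene0.png')
import glob
"

```

```text
[[  3.42013506 367.92784649]
 [388.32482701 496.29455809]
 [388.772437   466.06444696]
 [ 76.40585931 222.88230425]
 [354.78100759 307.30266658]
 [469.95090704 205.04916496]]
```

```bash
python3 -m handwheel '[{"dx":0.2,"dy":0.038,"dz":-0.01,"ax":0,"ay":0,"az":-0.04,"jaw":0},{"dx":0.15,"dy":0.035,"dz":-0.01,"ax":0,"ay":0,"az":-0.03,"jaw":0},{"dx":0,"dy":-0.1,"dz":0,"ax":0,"ay":0,"az":0,"jaw":0},{"dx":0,"dy":-0.5,"dz":0,"ax":0,"ay":0,"az":0,"jaw":0},{"dx":0,"dy":-1,"dz":0,"ax":0,"ay":0,"az":0,"jaw":0},{"dx":0,"dy":-1,"dz":0.7,"ax":0,"ay":0,"az":0,"jaw":0},{"dx":0,"dy":-1,"dz":0.7,"ax":0,"ay":0,"az":0,"jaw":0},{"dx":0.5,"dy":0,"dz":0.9,"ax":0,"ay":0,"az":0,"jaw":40},{"dx":0.5,"dy":0,"dz":0.9,"ax":0,"ay":0,"az":0,"jaw":40},{"dx":0.5,"dy":0,"dz":0.9,"ax":0,"ay":0,"az":0,"jaw":40},{"dx":0.5,"dy":0,"dz":0.9,"ax":0,"ay":0,"az":0,"jaw":40},{"dx":0.5,"dy":0,"dz":0.9,"ax":0,"ay":0,"az":0,"jaw":40},{"dx":0.5,"dy":0,"dz":0.9,"ax":0,"ay":0,"az":0,"jaw":40}]' | grep -v ee; python3 st.py; python3 - <<'E'
from h import *
b=r.camera("top");cv2.imwrite("pics/top3.png",b);b=b[155:245,215:335];cv2.imwrite("pics/d3.png",cv2.resize(b,(720,540),interpolation=cv2.INTER_CUBIC))
E
```

```text
t: 6.0
tcp_pos: [0.4561, -0.2083, 0.2354]
wrist_force: [0.6, -0.8, -0.1]
gripper_width: 0.398
t 6.00 tcp [ 0.4561 -0.2083  0.2354] warmer xy [-0.1516 -0.2149] j [-0.6579  0.2569  1.5809 -0.0093  1.2893  0.7734] F [ 0.58   -0.8149 -0.104 ] g 0.398
[[-0.9899  0.0059  0.1415]
 [-0.1416 -0.0159 -0.9898]
 [-0.0036 -0.9999  0.0166]]
```

View pics/d3.png

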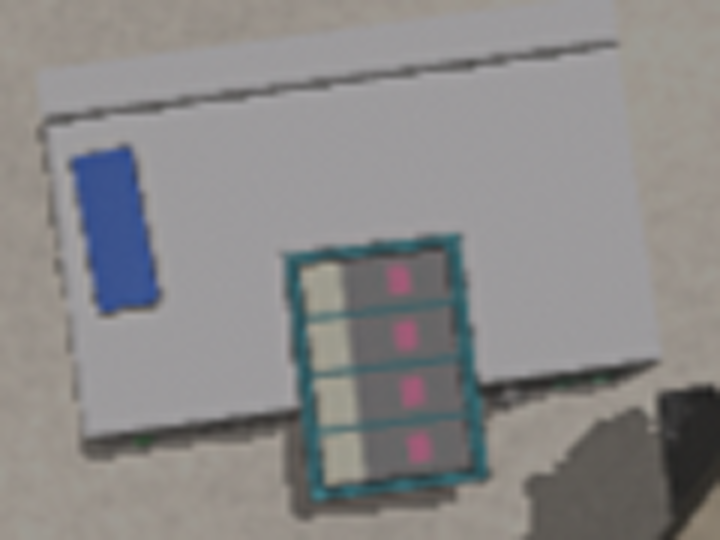

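The carrier hangs out over the front, with corners at crop (284,255), (460,235), (488,477) and (315,498). The warmer's front edge runs from (85,437) to (658,360).

```bash
cat > plan.py <<'E'
from kin import *
np.set_printoptions(precision=4,suppress=True)
u=lambda p,s,o:(np.array(p)+.5)/s-.5+o
c=back("top",u([(284,255),(460,235),(488,477),(315,498)],6,[215,155]),.118)
Cp,res=fit(c,[(.064,.046),(.064,-.046),(-.064,-.046),(-.064,.046)])
w=back("top",u([(85,437),(658,360)],6,[215,155]),.110)
l=back("top",u([(38,70),(611,-1)],6,[215,155]),.124)
Wp,_=fit(np.r_[w,l],[(-.095,.15),(-.095,-.15),(.095,.15),(.095,-.15)])
if __name__=="__main__":
    print("carrier",Cp,"warmer",Wp); cw=E('z',-Wp[2])[:2,:2]@(Cp[:2]-Wp[:2]);print("in warmer",cw,"overhang",-.095-(cw[0]-.064))
    L=[json.loads(x) for x in open("log.jsonl")]
    f=lambda p:np.concatenate([fk(q,p)[0]-x for q,x,_ in L]+[.01*(np.array(p)-P)])
    s=least_squares(f,P);print("kin",s.x,np.abs(s.fun[:-7]).max())
    rng=np.random.default_rng(0);S=[rng.uniform(LO,HI) for _ in range(10)]+[[-.88,.89,1.99,1.1,1.69,.23]]
    Cw=E('z',Cp[2])
    for ph in (35,45,55):
        f=np.radians(ph);y=np.array([np.cos(f),np.sin(f),0]);z=np.array([0,0,-1]);Tc=np.c_[np.cross(y,z),y,z]
        front=np.r_[Cp[:2],.114]+Cw@[-.064,0,0]
        print(ph)
        for pin,b in(((.012,-.012,0),0),((.012,-.012,0),.09)):
            g=front+Cw@(np.array(pin)+(.019-b)*y)
            for q in ik(g,Cw@Tc,S):print("  back",b,"tcp",g,"q",q)
        print(Cw@Tc)
E
python3 plan.py
```

```text
carrier [0.5023 0.0046 0.1202] warmer [0.5796 0.0243 0.1302]
in warmer [-0.0792 -0.0096] overhang 0.0482216636210096
kin [-0.      0.2068  0.439   0.0394  0.3976  0.2531  0.1163] 7.527041859761718e-05
35
  back 0 tcp [ 0.4663 -0.0009  0.114 ] q [-1.0009  0.885   2.2638  1.4097  1.5696 -0.0072]
  back 0.09 tcp [ 0.3993 -0.061   0.114 ] q [-1.2939  0.8876  2.28    1.1168  1.5594 -0.0234]
[[-0.6676  0.7445  0.    ]
 [ 0.7445  0.6676  0.    ]
 [ 0.      0.     -1.    ]]
45
  back 0 tcp [0.4638 0.0014 0.114 ] q [-0.9684  0.8785  2.1456  1.2696  1.6058  0.1122]
  back 0.09 tcp [ 0.4083 -0.0695  0.114 ] q [-1.2037  0.8793  2.1214  1.0367  1.6428  0.1211]
[[-0.7868  0.6173  0.    ]
 [ 0.6173  0.7868  0.    ]
 [ 0.      0.     -1.    ]]
55
  back 0 tcp [0.4611 0.0032 0.114 ] q [-0.9241  0.8883  2.0234  1.1475  1.6666  0.2093]
  back 0.09 tcp [ 0.4187 -0.0762  0.114 ] q [-1.1165  0.8979  1.9616  0.9641  1.7346  0.2308]
[[-0.882   0.4713  0.    ]
 [ 0.4713  0.882   0.    ]
 [ 0.      0.     -1.    ]]
```

```bash
python3 - <<'E'
from plan import *
o=r.get_obs();T0=Rn.from_rotvec(o["ee_rot"]).as_matrix()
f=np.radians(45);y=np.array([np.cos(f),np.sin(f),0]);z=np.array([0,0,-1]);T=E('z',Cp[2])@np.c_[np.cross(y,z),y,z]
v=Rn.from_matrix(T0.T@T).as_rotvec();print(np.degrees(v),np.degrees(np.linalg.norm(v)))
q=o["joints"]
for k in range(0,19,3):
    s=ik(o["tcp_pos"],T0@Rn.from_rotvec(v*k/18).as_matrix(),[q]);print(s)
    if s:q=s[0]
E
```

```text
[-85.5977  36.5189  35.6354] 99.65175315658176
[array([-0.6649,  0.257 ,  1.5808, -0.0113,  1.2888,  0.7703])]
[array([-0.803 ,  0.296 ,  1.5533,  0.2311,  1.4102,  0.684 ])]
[array([-0.9267,  0.3545,  1.55  ,  0.4428,  1.5313,  0.6357])]
[array([-1.0313,  0.4275,  1.5712,  0.6317,  1.6421,  0.6134])]
[array([-1.1152,  0.511 ,  1.6154,  0.8046,  1.7399,  0.606 ])]
[array([-1.1782,  0.6025,  1.6792,  0.9666,  1.8271,  0.6049])]
[array([-1.2198,  0.7006,  1.7583,  1.1228,  1.9094,  0.6048])]
```

```bash
python3 -m handwheel '[{"dx":0,"dy":0,"dz":0,"ax":-1,"ay":0.43,"az":0.42,"jaw":40},{"dx":0,"dy":0,"dz":0,"ax":-1,"ay":0.43,"az":0.42,"jaw":40},{"dx":0,"dy":0,"dz":0,"ax":-1,"ay":0.43,"az":0.42,"jaw":40},{"dx":0,"dy":0,"dz":0,"ax":-1,"ay":0.43,"az":0.42,"jaw":40},{"dx":0,"dy":0,"dz":0,"ax":-1,"ay":0.43,"az":0.42,"jaw":40},{"dx":0,"dy":0,"dz":0,"ax":-1,"ay":0.43,"az":0.42,"jaw":40},{"dx":0,"dy":0,"dz":0,"ax":-1,"ay":0.43,"az":0.42,"jaw":40},{"dx":0,"dy":0,"dz":0,"ax":-1,"ay":0.43,"az":0.42,"jaw":40},{"dx":0,"dy":0,"dz":0,"ax":-1,"ay":0.43,"az":0.42,"jaw":40},{"dx":0,"dy":0,"dz":0,"ax":-1,"ay":0.43,"az":0.42,"jaw":40},{"dx":0,"dy":0,"dz":0,"ax":-1,"ay":0.43,"az":0.42,"jaw":40},{"dx":0,"dy":0,"dz":0,"ax":-1,"ay":0.43,"az":0.42,"jaw":40},{"dx":0,"dy":0,"dz":0,"ax":-1,"ay":0.43,"az":0.42,"jaw":40},{"dx":0,"dy":0,"dz":0,"ax":-1,"ay":0.43,"az":0.42,"jaw":40},{"dx":0,"dy":0,"dz":0,"ax":-1,"ay":0.43,"az":0.42,"jaw":40},{"dx":0,"dy":0,"dz":0,"ax":-1,"ay":0.43,"az":0.42,"jaw":40},{"dx":0,"dy":0,"dz":0,"ax":-1,"ay":0.43,"az":0.42,"jaw":40}]' | grep -v ee; python3 st.py
cat > todo.py <<'E'
from plan import *
import sys
# remaining shift (tool axes, units of 30 mm) and turn (units of 5 deg) to pick pose; args: back-off m, dz world
def rem(x,T):
    o=r.get_obs();T0=Rn.from_rotvec(o["ee_rot"]).as_matrix()
    print("t %.2f"%o["t"],"tcp",o["tcp_pos"],"F",o["wrist_force"],"g %.3f"%o["gripper_width"])
    print("shift",T0.T@(x-o["tcp_pos"])/.03,"turn",np.degrees(Rn.from_matrix(T0.T@T).as_rotvec())/5)
if __name__=="__main__":
    b,dz=map(float,sys.argv[1:3])
    f=np.radians(45);y=np.array([np.cos(f),np.sin(f),0]);z=np.array([0,0,-1]);Cw=E('z',Cp[2]);T=Cw@np.c_[np.cross(y,z),y,z]
    rem(np.r_[Cp[:2],.114+dz]+Cw@(np.array([-.064+.012,-.012,0])+(.019-b)*y),T)
E
python3 todo.py .09 .12; python3 todo.py .09 0
```

```text
t: 7.47
tcp_pos: [0.4543, -0.2186, 0.2403]
wrist_force: [0.2, 0.8, 0.8]
gripper_width: 0.401
t 7.47 tcp [ 0.4543 -0.2186  0.2403] warmer xy [-0.1547 -0.2248] j [-1.178   0.6398  1.7979  1.2341  1.9216  0.6748] F [0.1837 0.7634 0.8259] g 0.401
[[-0.7652  0.6432  0.027 ]
 [ 0.6436  0.7632  0.0573]
 [ 0.0162  0.0612 -0.998 ]]
t 7.47 tcp [ 0.4543 -0.2186  0.2403] F [0.1837 0.7634 0.8259] g 0.401
shift [4.3685 2.795  0.4529] turn [ 0.7052 -0.1739 -0.3955]
t 7.47 tcp [ 0.4543 -0.2186  0.2403] F [0.1837 0.7634 0.8259] g 0.401
shift [4.3035 2.5501 4.4448] turn [ 0.7052 -0.1739 -0.3955]
```

```bash
python3 -m handwheel '[{"dx":0.87,"dy":0.54,"dz":0.06,"ax":0.7,"ay":-0.17,"az":-0.4,"jaw":40},{"dx":0.87,"dy":0.54,"dz":0.06,"ax":0,"ay":0,"az":0,"jaw":40},{"dx":0.87,"dy":0.54,"dz":0.06,"ax":0,"ay":0,"az":0,"jaw":40},{"dx":0.87,"dy":0.54,"dz":0.06,"ax":0,"ay":0,"az":0,"jaw":40},{"dx":0.87,"dy":0.5,"dz":0.3,"ax":0,"ay":0,"az":0,"jaw":40},{"dx":0,"dy":0,"dz":0.9,"ax":0,"ay":0,"az":0,"jaw":40},{"dx":0,"dy":0,"dz":0.9,"ax":0,"ay":0,"az":0,"jaw":40},{"dx":0,"dy":0,"dz":0.9,"ax":0,"ay":0,"az":0,"jaw":40},{"dx":0,"dy":0,"dz":0.5,"ax":0,"ay":0,"az":0,"jaw":40}]' | grep -v ee; python3 st.py; python3 todo.py .09 0; python3 - <<'E'
from plan import *
L=[json.loads(x) for x in open("log.jsonl")]
f=lambda p:np.concatenate([fk(q,p)[0]-x for q,x,_ in L]+[.01*(np.array(p)-P)])
s=least_squares(f,P);print("kin",s.x,np.abs(s.fun[:-7]).max())
E
```

```text
t: 8.22
tcp_pos: [0.3985, -0.0662, 0.1258]
wrist_force: [0.1, -0.4, 0.1]
gripper_width: 0.399
t 8.22 tcp [ 0.3985 -0.0662  0.1258] warmer xy [-0.191  -0.0667] j [-1.1465  0.7519  2.1925  1.0971  1.6671  0.1797] F [ 0.0687 -0.3565  0.0695] g 0.399
[[-0.7876  0.6162 -0.0002]
 [ 0.6162  0.7876  0.0069]
 [ 0.0044  0.0053 -1.    ]]
t 8.22 tcp [ 0.3985 -0.0662  0.1258] F [ 0.0687 -0.3565  0.0695] g 0.399
shift [-0.3262  0.1147  0.3909] turn [ 0.0607 -0.0509  0.0158]
kin [0.     0.2013 0.4389 0.039  0.3975 0.2479 0.1163] 2.5185602918753602e-06
```

```bash
sed -i 's/^P=.*/P=[0,.2013,.4389,.039,.3975,.2479,.1163]/' kin.py && python3 -m handwheel '[{"dx":-0.33,"dy":0.1,"dz":0.39,"ax":0.06,"ay":-0.05,"az":0,"jaw":40},{"dx":0,"dy":0,"dz":0,"ax":0,"ay":0,"az":0,"jaw":40},{"dx":0,"dy":0.7,"dz":0,"ax":0,"ay":0,"az":0,"jaw":40},{"dx":0,"dy":0.7,"dz":0,"ax":0,"ay":0,"az":0,"jaw":40},{"dx":0,"dy":0,"dz":0,"ax":0,"ay":0,"az":0,"jaw":40}]' | grep -v ee; python3 todo.py 0 0;  python3 - <<'E'
from h import *
a=r.camera("scene")[150:240,235:335];b=r.camera("top")[170:260,230:330]
cv2.imwrite("pics/d4.png",np.hstack([cv2.resize(x,(400,360),interpolation=cv2.INTER_CUBIC) for x in(a,b)]))
E
```

```text
t: 8.63
tcp_pos: [0.4347, -0.0367, 0.112]
wrist_force: [-0.4, 0.2, 0.3]
gripper_width: 0.403
t 8.63 tcp [ 0.4347 -0.0367  0.112 ] F [-0.4196  0.2418  0.2818] g 0.403
shift [ 0.0189  1.5988 -0.0609] turn [ 0.029  -0.0462 -0.0007]
```

View pics/d4.png

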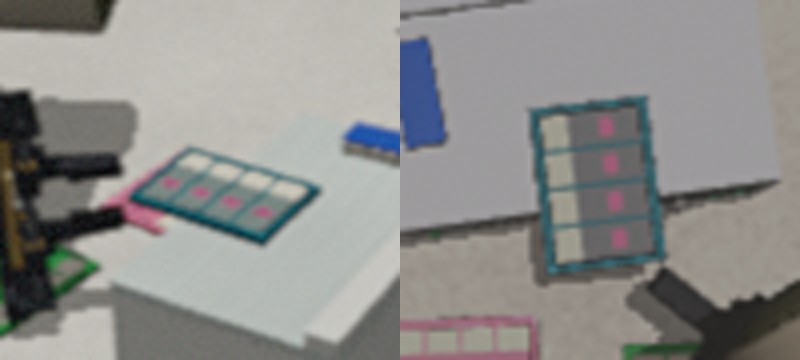

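The carrier is overhanging and the fingers straddle its plane, one jaw above and one below, heading for the front edge near its right corner. I'll advance and close.

```bash
python3 -m handwheel '[{"dx":0.02,"dy":0.6,"dz":-0.08,"ax":0,"ay":0,"az":0,"jaw":40},{"dx":0,"dy":0.6,"dz":0,"ax":0,"ay":0,"az":0,"jaw":40},{"dx":0,"dy":0.3,"dz":0,"ax":0,"ay":0,"az":0,"jaw":40},{"dx":0,"dy":0,"dz":0,"ax":0,"ay":0,"az":0,"jaw":40}]' | grep -v ee; python3 todo.py 0 0.0004
```

```text
t: 9.07
tcp_pos: [0.4617, -0.0059, 0.1161]
wrist_force: [0.2, -1.1, -0.3]
gripper_width: 0.398
t 9.07 tcp [ 0.4617 -0.0059  0.1161] F [ 0.173  -1.1155 -0.3306] g 0.398
shift [0.0931 0.2332 0.0559] turn [ 0.0192  0.0172 -0.0622]
```

```bash
python3 -m handwheel '[{"dx":0.09,"dy":0.2,"dz":0.055,"ax":0,"ay":0,"az":-0.06,"jaw":20},{"dx":0,"dy":0,"dz":0,"ax":0,"ay":0,"az":0,"jaw":14},{"dx":0,"dy":0,"dz":0,"ax":0,"ay":0,"az":0,"jaw":14},{"dx":0,"dy":0,"dz":0,"ax":0,"ay":0,"az":0,"jaw":14}]' 10| grep -v ee; python3 todo.py 0 0.0004; python3 -m handwheel '[{"dx":0,"dy":0,"dz":0,"ax":0,"ay":0,"az":0,"jaw":0},{"dx":0,"dy":0,"dz":0,"ax":0,"ay":0,"az":0,"jaw":0},{"dx":0,"dy":0,"dz":0,"ax":0,"ay":0,"az":0,"jaw":0},{"dx":0,"dy":0,"dz":0,"ax":0,"ay":0,"az":0,"jaw":0}]' 10|grep -v ee;python3 -m handwheel '[{"dx":0,"dy":0,"dz":0,"ax":0,"ay":0,"az":0,"jaw":0},{"dx":0,"dy":0,"dz":0,"ax":0,"ay":0,"az":0,"jaw":0},{"dx":0,"dy":0,"dz":-0.05,"ax":0,"ay":0,"az":0,"jaw":0}]' 35|grep -v ee
```

```text
t: 9.4
tcp_pos: [0.4626, -0.0017, 0.1149]
wrist_force: [1.0, -0.3, -0.6]
gripper_width: 0.141
t 9.40 tcp [ 0.4626 -0.0017  0.1149] F [ 0.986  -0.2875 -0.5557] g 0.141
shift [0.0308 0.1052 0.0163] turn [ 0.0174  0.0402 -0.0211]
t: 9.73
tcp_pos: [0.4624, -0.0031, 0.1145]
wrist_force: [-0.2, -0.0, -1.1]
gripper_width: 0.088
t: 9.98
tcp_pos: [0.4624, -0.0032, 0.1158]
wrist_force: [0.3, 0.2, -0.8]
gripper_width: 0.087
```

```bash
python3 - <<'E'
from plan import *
o=r.get_obs();T=Rn.from_rotvec(o["ee_rot"]).as_matrix();Cw=E('z',Cp[2])
# tool pose in carrier-front frame; the pads align the carrier's normal with the tool z
yc=Cw.T@T[:,1];print("tool y in carrier",yc); pin=Cw.T@(o["tcp_pos"]-(np.r_[Cp[:2],.1149]+Cw@[-.064,0,0]));print("tcp in carrier_front",pin)
Rp=(.5561,.3206,-.1099);A=E('z',Rp[2])
def w(p):return A@np.array(p)+[Rp[0],Rp[1],0]
ov=[]
for name,f,x0,y0,cw,ch,s in(("top","pics/top0.png",150,165,65,75,8),("scene","pics/scene0.png",325,150,70,75,8)):
    im=cv2.resize(cv2.imread(f)[y0:y0+ch,x0:x0+cw],None,fx=s*.75,fy=s,interpolation=cv2.INTER_CUBIC)
    def pl(pts,col):
        q=proj(name,[w(p) for p in pts]);q=np.c_[(q[:,0]-x0+.5)*s*.75-.5,(q[:,1]-y0+.5)*s-.5]
        cv2.polylines(im,[np.int32(np.round(q))],False,col,1,cv2.LINE_AA)
    for xs,c in((-.057,(0,0,255)),(-.019,(0,200,0)),(.019,(255,0,0))):
        for g in(-1,1): pl([(xs+g*.006,-.03,.008),(xs+g*.011,-.03,.074),(xs+g*.011,.03,.074),(xs+g*.006,.03,.008)],c)
    pl([(a*.09,b*.066,.004) for a,b in((1,1),(1,-1),(-1,-1),(-1,1),(1,1))],(0,200,255))
    pl([(.057+a*.004,b*.046,.136) for a,b in((1,1),(1,-1),(-1,-1),(-1,1),(1,1))],(255,0,255))
    ov.append(im)
cv2.imwrite("pics/ov.png",np.hstack(ov));print([i.shape for i in ov])
E
```

```text
tool y in carrier [0.71   0.7042 0.    ]
tcp in carrier_front [ 0.0234 -0.0029  0.0009]
[(600, 390, 3), (600, 420, 3)]
```

View pics/ov.png

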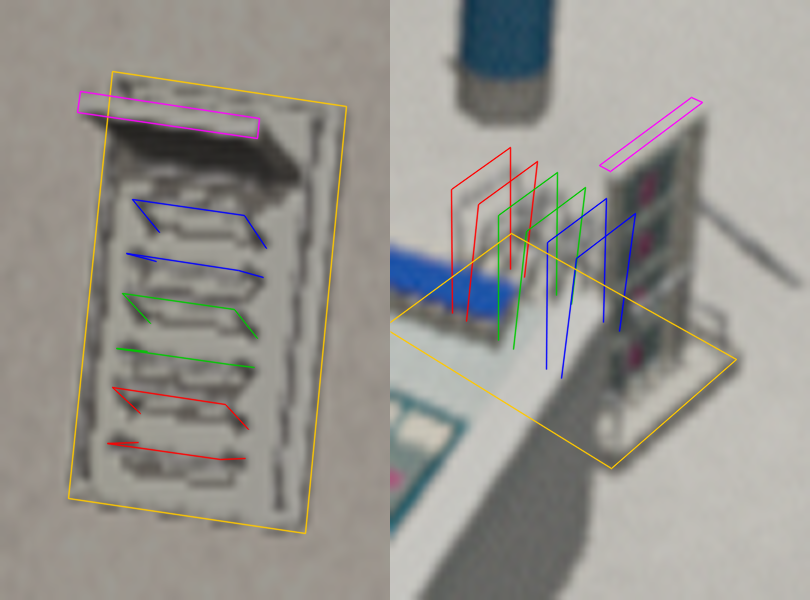

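The overlay's loop tops (left ends) and bases (right ends) match the wires within about 4 crop px (~1.5 mm), so the rack pose is good enough. Slot_a is the red pair. Lifting now and planning the turn.

```bash
python3 -m handwheel '[{"dx":0,"dy":0,"dz":-0.3,"ax":0,"ay":0,"az":0,"jaw":0},{"dx":0,"dy":0,"dz":-0.5,"ax":0,"ay":0,"az":0,"jaw":0},{"dx":0,"dy":0,"dz":-0.7,"ax":0,"ay":0,"az":0,"jaw":0},{"dx":0,"dy":0,"dz":-0.8,"ax":0,"ay":0,"az":0,"jaw":0},{"dx":0,"dy":0,"dz":-0.8,"ax":0,"ay":0,"az":0,"jaw":0},{"dx":0,"dy":0,"dz":-0.8,"ax":0,"ay":0,"az":0,"jaw":0},{"dx":0,"dy":0,"dz":-0.8,"ax":0,"ay":0,"az":0,"jaw":0},{"dx":0,"dy":0,"dz":-0.8,"ax":0,"ay":0,"az":0,"jaw":0},{"dx":0,"dy":0,"dz":-0.8,"ax":0,"ay":0,"az":0,"jaw":0},{"dx":0,"dy":0,"dz":-0.4,"ax":0,"ay":0,"az":0,"jaw":0}]' | grep -v ee; cat > rk.py <<'E'
from todo import *
Rp=np.array([.5561,.3206,-.1099]);yc=np.array([.71,.7042,0]);z=np.array([0,0,-1.]);Tc=np.c_[np.cross(yc,z),yc,z]
PIN=np.array([.0234,-.0029,0])
def target(up,dx=0,dy=0,slot=-.057):
    Cr=E('z',Rp[2])@E('y',np.pi/2)
    fr=np.r_[Rp[:2],.136+up]+E('z',Rp[2])@[slot+dx,dy,0]
    return fr+Cr@PIN,Cr@Tc
E
python3 - <<'E'
from rk import *
o=r.get_obs();T0=Rn.from_rotvec(o["ee_rot"]).as_matrix();q=o["joints"];x0=o["tcp_pos"]
x1,T=target(.18);x2,_=target(0)
rem(x1,T);v=Rn.from_matrix(T0.T@T).as_rotvec()
for k in range(0,7):
    s=ik(x0,T0@Rn.from_rotvec(v*k/6).as_matrix(),[q]);print("rot",s)
    if s:q=s[0]
for k in range(1,5):
    s=ik(x0+(x1-x0)*k/4,T,[q]);print("mv",s)
    if s:q=s[0]
print("dn",ik(x2,T,[q]))
E
```

```text
t: 10.82
tcp_pos: [0.4608, -0.0011, 0.3247]
wrist_force: [1.0, 0.1, -1.2]
gripper_width: 0.09
t 10.82 tcp [ 0.4608 -0.0011  0.3247] F [ 1.0166  0.0871 -1.2358] g 0.090
shift [5.6878 9.3074 1.1055] turn [11.2322 14.0412  2.1301]
rot [array([-0.8919,  0.2053,  2.1422,  1.4117,  1.7313,  0.7871])]
rot [array([-0.8844,  0.1143,  2.1076,  1.3154,  1.6308,  1.1043])]
rot [array([-0.8531,  0.0593,  2.0412,  1.1896,  1.5655,  1.4289])]
rot [array([-0.8034,  0.0447,  1.9509,  1.0467,  1.5437,  1.7504])]
rot [array([-0.7433,  0.0669,  1.8451,  0.9033,  1.5687,  2.0583])]
rot [array([-0.6813,  0.1185,  1.7317,  0.7748,  1.6373,  2.3438])]
rot [array([-0.624 ,  0.191 ,  1.6176,  0.6715,  1.7409,  2.6034])]
mv [array([-0.4592,  0.1657,  1.6696,  0.724 ,  1.6179,  2.7092])]
mv [array([-0.2813,  0.1729,  1.6825,  0.7703,  1.4867,  2.8211])]
mv []
mv []
dn [array([0.0704, 0.5208, 1.7773, 0.9984, 0.9687, 2.6718])]
```

```bash
python3 - <<'E'
from rk import *
q0=[.07,.52,1.78,1.0,.97,2.67]
for up in(0,.04,.08,.1,.12,.15):
    for dx in(0,-.06,-.1):
        for tl in (0,.25):
            x,T=target(up,dx); T=E('z',0)@T@Rn.from_euler('z',0).as_matrix()
            # tl: carrier not fully turned (front end raised): rotate about rack y back up by tl
            T2=E('z',Rp[2])@E('y',-tl)@E('z',-Rp[2])@T
            s=ik(x,T2,[q0]);print(up,dx,tl,s[0] if s else None)
E
```

```text
0 0 0 [0.0704 0.5208 1.7773 0.9984 0.9687 2.6718]
0 0 0.25 [0.0879 0.4659 1.8968 1.1905 0.7844 2.3399]
0 -0.06 0 [0.0953 0.431  1.9364 1.0518 0.9173 2.6102]
0 -0.06 0.25 [0.118  0.3793 2.0479 1.269  0.7436 2.2619]
0 -0.1 0 [0.116  0.3724 2.0361 1.0901 0.8852 2.5727]
0 -0.1 0.25 [0.1434 0.3227 2.1426 1.3244 0.7176 2.2136]
0.04 0 0 [0.0704 0.4539 1.7517 0.9487 1.0207 2.763 ]
0.04 0 0.25 [0.0879 0.3918 1.8715 1.1033 0.8254 2.4656]
0.04 -0.06 0 [0.0953 0.3554 1.9092 0.9884 0.9711 2.7184]
0.04 -0.06 0.25 [0.118  0.2951 2.0204 1.1594 0.7826 2.4134]
0.04 -0.1 0 [0.116  0.2901 2.0074 1.0155 0.9402 2.6947]
0.04 -0.1 0.25 [0.1434 0.2304 2.1133 1.1964 0.7548 2.3861]
0.08 0 0 [0.0704 0.3942 1.7169 0.9052 1.0775 2.8502]
0.08 0 0.25 [0.0879 0.3256 1.8366 1.0255 0.8745 2.5833]
0.08 -0.06 0 [0.0953 0.2882 1.8724 0.9337 1.0308 2.8196]
0.08 -0.06 0.25 [0.118  0.2204 1.9829 1.063  0.8325 2.5526]
0.08 -0.1 0 [0.116  0.2173 1.9688 0.9519 1.002  2.8071]
0.08 -0.1 0.25 [0.1434 0.1493 2.0735 1.0851 0.8054 2.5425]
0.1 0 0 None
0.1 0 0.25 [0.0879 0.2957 1.8157 0.9906 0.9016 2.6387]
0.1 -0.06 0 [0.0953 0.2579 1.8506 0.9097 1.0623 2.8676]
0.1 -0.06 0.25 [0.118  0.1868 1.9606 1.0204 0.8607 2.617 ]
0.1 -0.1 0 [0.116  0.1847 1.9459 0.9244 1.0348 2.8596]
0.1 -0.1 0.25 [0.1434 0.1132 2.0499 1.0365 0.8346 2.6137]
0.12 0 0 None
0.12 0 0.25 [0.0879 0.268  1.7926 0.9582 0.9302 2.6918]
0.12 -0.06 0 None
0.12 -0.06 0.25 [0.118  0.156  1.936  0.9814 0.8907 2.6778]
0.12 -0.1 0 None
0.12 -0.1 0.25 [0.1434 0.0801 2.024  0.9925 0.8657 2.6804]
0.15 0 0 None
0.15 0 0.25 [0.0879 0.2306 1.7537 0.9146 0.9754 2.7671]
0.15 -0.06 0 None
0.15 -0.06 0.25 [0.118  0.1146 1.8949 0.9295 0.9383 2.7627]
0.15 -0.1 0 None
0.15 -0.1 0.25 [0.1434 0.0362 1.981  0.9347 0.9153 2.7722]
```

```bash
cat >> rk.py <<'E'
def tilt(T,tl):return E('z',Rp[2])@E('y',-tl)@E('z',-Rp[2])@T
E
python3 - <<'E'
from rk import *
o=r.get_obs();T0=Rn.from_rotvec(o["ee_rot"]).as_matrix();q=o["joints"];x0=o["tcp_pos"]
x1,T=target(.12,-.06);T=tilt(T,.35)
rem(x1,T);v=Rn.from_matrix(T0.T@T).as_rotvec()
for k in range(0,5):
    s=ik(x0,T0@Rn.from_rotvec(v*k/4).as_matrix(),[q]);print("rot",s)
    if s:q=s[0]
for k in range(1,5):
    s=ik(x0+(x1-x0)*k/4,T,[q]);print("mv",s)
    if s:q=s[0]
print("shift after turn",T.T@(x1-x0)/.03)
E
```

```text
t 10.82 tcp [ 0.4608 -0.0011  0.3247] F [ 1.0166  0.0871 -1.2358] g 0.090
shift [7.3745 8.2501 3.1147] turn [ 8.7314 10.8986  2.3555]
rot [array([-0.8919,  0.2053,  2.1422,  1.4117,  1.7313,  0.7871])]
rot [array([-0.8826,  0.0934,  2.1074,  1.3028,  1.6056,  1.1592])]
rot [array([-0.84  ,  0.0312,  2.0281,  1.1501,  1.5276,  1.5446])]
rot [array([-0.7734,  0.0254,  1.9169,  0.9747,  1.5121,  1.9256])]
rot [array([-0.6974,  0.0683,  1.7875,  0.8054,  1.5634,  2.2836])]
mv [array([-0.5286,  0.0181,  1.9032,  0.8529,  1.4009,  2.3438])]
mv [array([-0.3247,  0.0101,  1.9765,  0.9104,  1.2136,  2.4164])]
mv [array([-0.0985,  0.0496,  2.0029,  0.9759,  1.01  ,  2.4905])]
mv [array([0.128 , 0.1322, 1.9805, 1.0451, 0.8108, 2.5589])]
shift after turn [6.18   9.2633 2.8542]
```

```bash
python3 -m handwheel '[{"dx":0,"dy":0,"dz":0,"ax":0.35,"ay":0.44,"az":0.1,"jaw":0},{"dx":0,"dy":0,"dz":0,"ax":0.7,"ay":0.87,"az":0.19,"jaw":0},{"dx":0,"dy":0,"dz":0,"ax":0.7,"ay":0.87,"az":0.19,"jaw":0},{"dx":0,"dy":0,"dz":0,"ax":0.7,"ay":0.87,"az":0.19,"jaw":0},{"dx":0,"dy":0,"dz":0,"ax":0.7,"ay":0.87,"az":0.19,"jaw":0},{"dx":0,"dy":0,"dz":0,"ax":0.7,"ay":0.87,"az":0.19,"jaw":0},{"dx":0,"dy":0,"dz":0,"ax":0.7,"ay":0.87,"az":0.19,"jaw":0},{"dx":0,"dy":0,"dz":0,"ax":0.7,"ay":0.87,"az":0.19,"jaw":0},{"dx":0,"dy":0,"dz":0,"ax":0.7,"ay":0.87,"az":0.19,"jaw":0},{"dx":0,"dy":0,"dz":0,"ax":0.7,"ay":0.87,"az":0.19,"jaw":0},{"dx":0,"dy":0,"dz":0,"ax":0.7,"ay":0.87,"az":0.19,"jaw":0},{"dx":0,"dy":0,"dz":0,"ax":0.7,"ay":0.87,"az":0.19,"jaw":0},{"dx":0,"dy":0,"dz":0,"ax":0.6,"ay":0.75,"az":0.16,"jaw":0},{"dx":0,"dy":0,"dz":0,"ax":0.2,"ay":0.25,"az":0.05,"jaw":0}]' 35| grep -v ee; cat > go.py <<'E'
from rk import *
up,dx,dy,tl=map(float,sys.argv[1:5]);x,T=target(up,dx,dy);rem(x,tilt(T,tl));print("j",r.get_obs()["joints"])
E
python3 go.py .12 -.06 0 .35
```

```text
t: 11.98
tcp_pos: [0.4552, 0.0028, 0.3268]
wrist_force: [0.8, -0.6, -1.6]
gripper_width: 0.086
t 11.98 tcp [0.4552 0.0028 0.3268] F [ 0.7995 -0.5982 -1.5863] g 0.086
shift [6.0397 9.2856 2.6112] turn [-0.5432 -0.6857 -0.2361]
j [-0.6774  0.0648  1.7666  0.7623  1.5847  2.3741]
```

```bash
python3 -m handwheel '[{"dx":0.25,"dy":0.35,"dz":0.1,"ax":-0.04,"ay":-0.05,"az":-0.02,"jaw":0},{"dx":0.46,"dy":0.71,"dz":0.2,"ax":-0.04,"ay":-0.05,"az":-0.02,"jaw":0},{"dx":0.46,"dy":0.71,"dz":0.2,"ax":-0.04,"ay":-0.05,"az":-0.02,"jaw":0},{"dx":0.46,"dy":0.71,"dz":0.2,"ax":-0.04,"ay":-0.05,"az":-0.02,"jaw":0},{"dx":0.46,"dy":0.71,"dz":0.2,"ax":-0.04,"ay":-0.05,"az":-0.02,"jaw":0},{"dx":0.46,"dy":0.71,"dz":0.2,"ax":-0.04,"ay":-0.05,"az":-0.02,"jaw":0},{"dx":0.46,"dy":0.71,"dz":0.2,"ax":-0.04,"ay":-0.05,"az":-0.02,"jaw":0},{"dx":0.46,"dy":0.71,"dz":0.2,"ax":-0.04,"ay":-0.05,"az":-0.02,"jaw":0},{"dx":0.46,"dy":0.71,"dz":0.2,"ax":-0.04,"ay":-0.05,"az":-0.02,"jaw":0},{"dx":0.46,"dy":0.71,"dz":0.2,"ax":-0.04,"ay":-0.05,"az":-0.02,"jaw":0},{"dx":0.46,"dy":0.71,"dz":0.2,"ax":-0.04,"ay":-0.05,"az":-0.02,"jaw":0},{"dx":0.3,"dy":0.5,"dz":0.1,"ax":0,"ay":0,"az":0,"jaw":0},{"dx":0,"dy":0,"dz":0,"ax":0,"ay":0,"az":0,"jaw":0}]' 35| grep -v ee; python3 go.py .12 -.06 0 .35; python3 go.py .08 0 0 0.0
```

```text
t: 13.07
tcp_pos: [0.4292, 0.3033, 0.2374]
wrist_force: [0.2, -0.3, -0.2]
gripper_width: 0.086
t 13.07 tcp [0.4292 0.3033 0.2374] F [ 0.1645 -0.2855 -0.2359] g 0.086
shift [ 0.5014  0.8266 -0.1758] turn [-0.1297 -0.1089  0.0414]
j [0.0539 0.0846 2.0191 1.0247 0.8815 2.5382]
t 13.07 tcp [0.4292 0.3033 0.2374] F [ 0.1645 -0.2855 -0.2359] g 0.086
shift [-0.8548  2.1817 -1.6258] turn [2.7129 2.7205 0.0385]
j [0.0539 0.0846 2.0191 1.0247 0.8815 2.5382]
```

```bash
python3 -m handwheel '[{"dx":0,"dy":0.3,"dz":-0.3,"ax":0.4,"ay":0.4,"az":0,"jaw":0},{"dx":0,"dy":0.3,"dz":-0.3,"ax":0.5,"ay":0.5,"az":0,"jaw":0},{"dx":0,"dy":0.3,"dz":-0.3,"ax":0.5,"ay":0.5,"az":0,"jaw":0},{"dx":0,"dy":0,"dz":0,"ax":0,"ay":0,"az":0,"jaw":0}]' 35| grep -v ee;  python3 go.py .08 0 0 0.0
```

```text
t: 13.4
tcp_pos: [0.4578, 0.3208, 0.2248]
wrist_force: [-0.4, -0.3, -1.4]
gripper_width: 0.088
t 13.40 tcp [0.4578 0.3208 0.2248] F [-0.4321 -0.3195 -1.4468] g 0.088
shift [-0.7197  1.075  -1.1794] turn [1.1981 1.2906 0.0358]
j [0.0792 0.2243 1.8652 0.9414 0.9872 2.74  ]
```

```bash
python3 -m handwheel '[{"dx":-0.3,"dy":0.3,"dz":-0.4,"ax":0.4,"ay":0.4,"az":0,"jaw":0},{"dx":-0.2,"dy":0.3,"dz":-0.4,"ax":0.4,"ay":0.4,"az":0,"jaw":0},{"dx":-0.1,"dy":0.2,"dz":-0.3,"ax":0.3,"ay":0.3,"az":0,"jaw":0},{"dx":0,"dy":0,"dz":0,"ax":0,"ay":0,"az":0,"jaw":0}]' 35| grep -v ee;  python3 go.py .08 0 0 0.0
```

```text
t: 13.73
tcp_pos: [0.4919, 0.32, 0.1982]
wrist_force: [-0.5, 0.0, -1.2]
gripper_width: 0.089
t 13.73 tcp [0.4919 0.32   0.1982] F [-0.5478  0.0455 -1.1667] g 0.089
shift [-0.0257  0.2447 -0.2226] turn [0.0792 0.2041 0.0429]
j [0.0626 0.3681 1.741  0.909  1.0785 2.8265]
```

```bash
python3 -m handwheel '[{"dx":0,"dy":0.18,"dz":-0.22,"ax":0.08,"ay":0.2,"az":0.04,"jaw":0},{"dx":0,"dy":0,"dz":0,"ax":0,"ay":0,"az":0,"jaw":0},{"dx":0,"dy":0,"dz":0,"ax":0,"ay":0,"az":0,"jaw":0}]' 35| grep -v ee;  python3 go.py .08 0 0 0.0;  python3 - <<'E'
from rk import *
A=E('z',Rp[2]);ov=[];C0=np.r_[Rp[:2],0]
o=r.get_obs();T=Rn.from_rotvec(o["ee_rot"]).as_matrix();Cr=T@Tc.T;fr=o["tcp_pos"]-Cr@PIN
for name,x0,y0 in(("top",155,165),("scene",320,140)):
    raw=r.camera(name);cv2.imwrite(f"pics/{name}5.png",raw);im=cv2.resize(raw[y0:y0+75,x0:x0+50],None,fx=8,fy=8,interpolation=cv2.INTER_CUBIC)
    def pl(X,col):
        q=(proj(name,X)-[x0,y0]+.5)*8-.5
        cv2.polylines(im,[np.int32(np.round(q))],False,col,1,cv2.LINE_AA)
    pl([fr+Cr@np.array(p) for p in((0,.046,0),(.128,.046,0),(.128,-.046,0),(0,-.046,0),(0,.046,0))],(0,0,255))
    ov.append(im)
cv2.imwrite("pics/h1.png",np.hstack(ov))
E
```

```text
t: 13.98
tcp_pos: [0.4973, 0.3228, 0.1948]
wrist_force: [-0.8, 1.1, -2.3]
gripper_width: 0.086
t 13.98 tcp [0.4973 0.3228 0.1948] F [-0.8282  1.1404 -2.3368] g 0.086
shift [-0.0187  0.0853 -0.0543] turn [0.0217 0.0194 0.0052]
j [0.0682 0.3864 1.7223 0.9048 1.0788 2.8489]
```

View pics/h1.png

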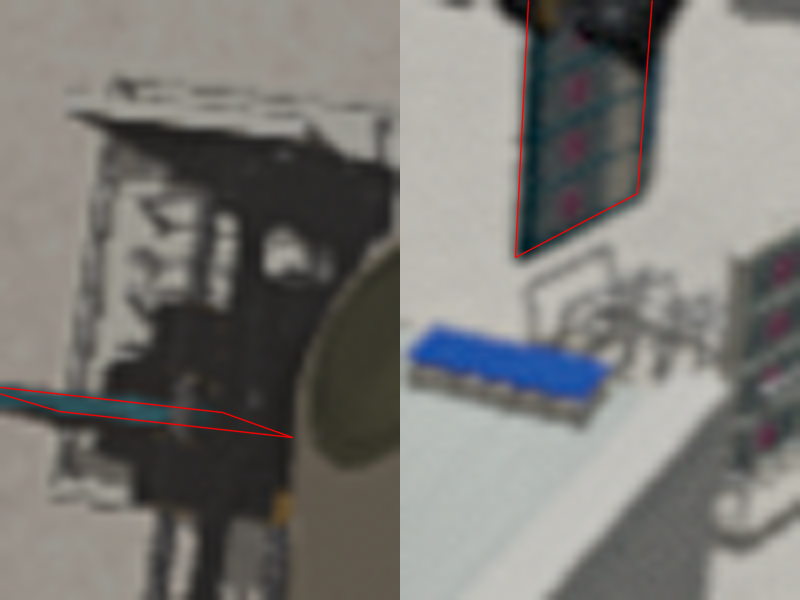

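The carrier hangs upright over slot_a and the red model outline agrees to about 1–2 px in both views. The outer loop of slot_a is visible in the scene half, with top corners at (525,285) and (608,247). I'll compare those with the model.

```bash
python3 - <<'E'
from rk import *
A=E('z',Rp[2]);C0=np.r_[Rp[:2],0]
for x in(-.068,-.046,-.063):
  X=[C0+A@np.array(p) for p in((x,-.03,.074),(x,.03,.074))]
  print(x,(proj("scene",X)-[320,140]+.5)*8-.5)
X=[C0+A@np.array((-.019+a,-.03,.074)) for a in (-.011,.011)]
print((proj("scene",X)-[320,140]+.5)*8-.5)
# solve x,y of loop centre from the two corners at z .074
px=np.array([(525,285),(608,247)]);b=back("scene",(px+.5)/8-.5+[320,140],.074);print(((b-Rp[:2])@A[:2,:2]))
E
```

```text
-0.068 [[121.2646 268.6815]
 [200.5284 226.7584]]
-0.046 [[157.4597 283.8339]
 [236.5787 241.1747]]
-0.063 [[129.4326 272.1008]
 [208.6651 230.0123]]
[[184.2051 295.0303]
 [221.5746 310.6743]]
[[0.0788 0.0875]
 [0.0857 0.1471]]
```

```bash
python3 go.py .05 0 0 0; python3 go.py 0 0 0 0|grep shift
```

```text
t 14.08 tcp [0.4974 0.3228 0.195 ] F [-0.3335 -0.698  -0.837 ] g 0.089
shift [-0.7275  0.7979 -0.0505] turn [0.0215 0.0189 0.0056]
j [0.0683 0.3863 1.722  0.9047 1.0791 2.8493]
shift [-1.9018  1.9806 -0.0463] turn [0.0215 0.0189 0.0056]
```

```bash
python3 -m handwheel '[{"dx":-0.2,"dy":0.25,"dz":-0.05,"ax":0.02,"ay":0.02,"az":0,"jaw":0},{"dx":-0.2,"dy":0.2,"dz":0,"ax":0,"ay":0,"az":0,"jaw":0},{"dx":-0.2,"dy":0.2,"dz":0,"ax":0,"ay":0,"az":0,"jaw":0},{"dx":-0.1,"dy":0.1,"dz":0,"ax":0,"ay":0,"az":0,"jaw":0}]' 35| grep -v ee; python3 -m handwheel '[{"dx":-0.1,"dy":0.1,"dz":0,"ax":0,"ay":0,"az":0,"jaw":0},{"dx":-0.1,"dy":0.1,"dz":0,"ax":0,"ay":0,"az":0,"jaw":0}]' 35| grep -v ee; python3 go.py .04 0 0 0
```

```text
t: 14.42
tcp_pos: [0.4985, 0.3238, 0.163]
wrist_force: [-0.4, -0.8, -0.9]
gripper_width: 0.09
t: 14.58
tcp_pos: [0.4989, 0.3237, 0.1531]
wrist_force: [2.4, -0.7, -0.6]
gripper_width: 0.09
t 14.58 tcp [0.4989 0.3237 0.1531] F [ 2.3872 -0.7129 -0.5774] g 0.090
shift [-0.0056  0.0198 -0.0069] turn [0.0386 0.0305 0.0106]
j [0.0699 0.4513 1.7548 0.9513 1.018  2.7583]
```

```bash
python3 -m handwheel '[{"dx":0,"dy":0,"dz":0,"ax":0,"ay":0,"az":0,"jaw":0},{"dx":0,"dy":0,"dz":0,"ax":0,"ay":0,"az":0,"jaw":0}]' 35| grep -v ee; python3 -c "
from h import *
a=[r.get_obs() for _ in range(5)]
print([x['wrist_force'].round(2) for x in a],a[0]['wrist_torque'])"; python3 -m handwheel '[{"dx":-0.06,"dy":0.06,"dz":0,"ax":0,"ay":0,"az":0,"jaw":0},{"dx":-0.06,"dy":0.06,"dz":0,"ax":0,"ay":0,"az":0,"jaw":0}]' 35| grep -v ee
```

```text
t: 14.75
tcp_pos: [0.4992, 0.3235, 0.1521]
wrist_force: [1.1, 0.0, -0.4]
gripper_width: 0.088
[array([ 1.15,  0.  , -0.39]), array([ 1.15,  0.  , -0.39]), array([ 1.15,  0.  , -0.39]), array([ 1.15,  0.  , -0.39]), array([ 1.15,  0.  , -0.39])] [-0.28673958 -0.25047887 -0.22351895]
t: 14.92
tcp_pos: [0.4995, 0.3235, 0.1473]
wrist_force: [0.9, -0.9, -1.0]
gripper_width: 0.09
```

```bash
python3 -m handwheel '[{"dx":-0.05,"dy":0.05,"dz":-0.05,"ax":0,"ay":0,"az":0,"jaw":0},{"dx":0,"dy":0,"dz":0,"ax":0,"ay":0,"az":0,"jaw":0},{"dx":0,"dy":0,"dz":0,"ax":0,"ay":0,"az":0,"jaw":0}]' 35| grep -v ee; python3 -c "
from h import *
a=r.get_obs();print(a['wrist_force'],a['wrist_torque'])"; python3 go.py 0.03 0 0 0;python3 -m handwheel '[{"dx":-0.06,"dy":0.06,"dz":0,"ax":0,"ay":0,"az":0,"jaw":0},{"dx":-0.06,"dy":0.06,"dz":0,"ax":0,"ay":0,"az":0,"jaw":0},{"dx":-0.06,"dy":0.06,"dz":0,"ax":0,"ay":0,"az":0,"jaw":0}]' 35| grep -v ee;python3 go.py 0.0 0 0 0
```

```text
t: 15.17
tcp_pos: [0.5004, 0.3234, 0.1444]
wrist_force: [0.3, -0.1, -2.0]
gripper_width: 0.089
[ 0.29291257 -0.07788528 -2.03297263] [-0.34975527 -0.01700136  0.02069485]
t 15.17 tcp [0.5004 0.3234 0.1444] F [ 0.2929 -0.0779 -2.033 ] g 0.089
shift [-0.0338  0.0523  0.0444] turn [0.0283 0.0252 0.0092]
j [0.0691 0.4681 1.7565 0.9599 1.0086 2.7409]
t: 15.42
tcp_pos: [0.5003, 0.3235, 0.1366]
wrist_force: [0.6, -0.5, -1.5]
gripper_width: 0.091
t 15.42 tcp [0.5003 0.3235 0.1366] F [ 0.5584 -0.4995 -1.4717] g 0.091
shift [-0.5569  0.5747  0.0437] turn [0.0265 0.0328 0.0112]
j [0.0693 0.4809 1.7619 0.9696 0.9984 2.7224]
```

```bash
S='[{"dx":-0.06,"dy":0.06,"dz":0,"ax":0,"ay":0,"az":0,"jaw":0}]'; python3 -m handwheel '[{"dx":-0.06,"dy":0.06,"dz":0,"ax":0,"ay":0,"az":0,"jaw":0},{"dx":-0.06,"dy":0.06,"dz":0,"ax":0,"ay":0,"az":0,"jaw":0},{"dx":-0.06,"dy":0.06,"dz":0,"ax":0,"ay":0,"az":0,"jaw":0}]' 35| grep -v ee; python3 -c "
from h import *
a=r.get_obs();print(a['wrist_torque'])"; python3 -m handwheel '[{"dx":-0.06,"dy":0.06,"dz":0,"ax":0,"ay":0,"az":0,"jaw":0},{"dx":-0.06,"dy":0.06,"dz":0,"ax":0,"ay":0,"az":0,"jaw":0}]' 35| grep -v ee;python3 -c "
from h import *
a=r.get_obs();print(a['wrist_torque'])"; python3 go.py 0.0 0 0 0
```

```text
t: 15.67
tcp_pos: [0.5002, 0.3235, 0.128]
wrist_force: [0.5, 0.2, -1.5]
gripper_width: 0.089
[-0.31234369 -0.00405679  0.0136126 ]
t: 15.83
tcp_pos: [0.5002, 0.3235, 0.1222]
wrist_force: [0.5, -0.0, -1.4]
gripper_width: 0.087
[-0.37879003 -0.02649312  0.01781473]
t 15.83 tcp [0.5002 0.3235 0.1222] F [ 0.5222 -0.0206 -1.4061] g 0.087
shift [-0.2185  0.236   0.0379] turn [0.0226 0.0293 0.0099]
j [0.0693 0.505  1.771  0.9874 0.9801 2.69  ]
```

```bash
python3 -m handwheel '[{"dx":-0.05,"dy":0.05,"dz":0,"ax":0,"ay":0,"az":0,"jaw":0},{"dx":-0.05,"dy":0.05,"dz":0,"ax":0,"ay":0,"az":0,"jaw":0},{"dx":-0.03,"dy":0.03,"dz":0,"ax":0,"ay":0,"az":0,"jaw":0}]' 35| grep -v ee; python3 -m handwheel '[{"dx":-0.03,"dy":0.03,"dz":0,"ax":0,"ay":0,"az":0,"jaw":0},{"dx":-0.03,"dy":0.03,"dz":0,"ax":0,"ay":0,"az":0,"jaw":0}]' 35| grep -v ee;python3 -m handwheel '[{"dx":-0.03,"dy":0.03,"dz":0,"ax":0,"ay":0,"az":0,"jaw":0}]' 35| grep -v ee;python3 -c "
from h import *
a=r.get_obs();print(a['wrist_torque'])"
```

```text
t: 16.08
tcp_pos: [0.5002, 0.3234, 0.1158]
wrist_force: [-0.2, -0.8, -1.8]
gripper_width: 0.084
t: 16.25
tcp_pos: [0.5015, 0.3238, 0.1156]
wrist_force: [-2.3, -3.3, 10.5]
gripper_width: 0.089
t: 16.33
tcp_pos: [0.5019, 0.3241, 0.1156]
wrist_force: [-2.3, -2.9, 8.7]
gripper_width: 0.084
[0.35001797 0.45238266 0.29481195]
```

```bash
python3 -m handwheel '[{"dx":0.02,"dy":-0.02,"dz":0.06,"ax":0,"ay":0,"az":0,"jaw":0},{"dx":0,"dy":0,"dz":0,"ax":0,"ay":0,"az":0,"jaw":0}]' 35| grep -v ee; python3 -c "
from h import *
a=r.get_obs();print(a['wrist_torque'])"; python3 go.py 0 0 0 0; python3 -m handwheel '[{"dx":-0.02,"dy":0.02,"dz":0.0,"ax":0,"ay":0,"az":0,"jaw":0},{"dx":-0.02,"dy":0.02,"dz":0,"ax":0,"ay":0,"az":0,"jaw":0}]' 35| grep -v ee; python3 go.py 0 0 0 0; python3 - <<'E'
from rk import *
a=r.camera("scene");b=r.camera("top");cv2.imwrite("pics/scene6.png",a);cv2.imwrite("pics/top6.png",b)
cv2.imwrite("pics/h2.png",np.hstack([cv2.resize(x,None,fx=8,fy=8,interpolation=cv2.INTER_CUBIC) for x in(a[140:215,345:420],b[165:240,150:175])]))
E
```

```text
t: 16.5
tcp_pos: [0.5003, 0.3243, 0.117]
wrist_force: [-0.3, -0.1, -1.2]
gripper_width: 0.092
[-0.33943687  0.00770657 -0.00707542]
t 16.50 tcp [0.5003 0.3243 0.117 ] F [-0.251  -0.1231 -1.1884] g 0.092
shift [-0.1139  0.0919  0.0381] turn [0.0618 0.059  0.0862]
j [0.0688 0.5146 1.7773 1.0053 0.9717 2.666 ]
t: 16.67
tcp_pos: [0.5004, 0.3245, 0.1157]
wrist_force: [0.0, 1.1, 6.2]
gripper_width: 0.089
t 16.67 tcp [0.5004 0.3245 0.1157] F [0.04   1.0794 6.1811] g 0.089
shift [-0.0894  0.0551  0.0423] turn [0.0678 0.0634 0.0958]
j [0.069  0.5172 1.7779 1.0085 0.9697 2.6617]
```

View pics/h2.png

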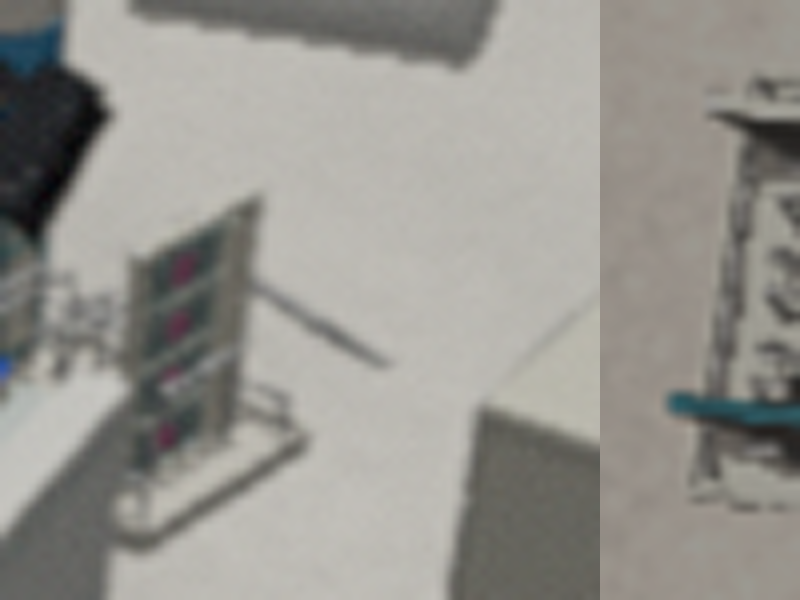

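Crop choice hid the teal carrier behind the gripper; only its top edge shows at (680,405) in the top half, at slot_a. The parked carrier and rack are undisturbed. Contact came at the same height (0.1157) in two lateral positions with no side force, so this is the slot floor. I'll ease the grip, press lightly so it seats flat, then release.

```bash
python3 -m handwheel '[{"dx":0,"dy":0,"dz":0.0,"ax":0,"ay":0,"az":0,"jaw":0},{"dx":0,"dy":0,"dz":0,"ax":0,"ay":0,"az":0,"jaw":0},{"dx":-0.02,"dy":0.02,"dz":0,"ax":0,"ay":0,"az":0,"jaw":0},{"dx":-0.02,"dy":0.02,"dz":0,"ax":0,"ay":0,"az":0,"jaw":0}]' 5| grep -v ee; python3 -m handwheel '[{"dx":-0.03,"dy":0.03,"dz":0,"ax":0,"ay":0,"az":0,"jaw":0},{"dx":-0.03,"dy":0.03,"dz":0,"ax":0,"ay":0,"az":0,"jaw":0}]' 3| grep -v ee; python3 go.py 0 0 0 0
```

```text
t: 17.1
tcp_pos: [0.5009, 0.3247, 0.1146]
wrist_force: [-0.5, -2.0, 4.6]
gripper_width: 0.094
t: 17.27
tcp_pos: [0.5011, 0.3247, 0.112]
wrist_force: [-0.5, -0.7, 3.2]
gripper_width: 0.09
t 17.27 tcp [0.5011 0.3247 0.112 ] F [-0.5219 -0.7305  3.1922] g 0.090
shift [-0.0069 -0.0353  0.062 ] turn [0.08   0.0736 0.1078]
j [0.0689 0.5245 1.7789 1.015  0.9649 2.6512]
```

```bash
python3 -m handwheel '[{"dx":0,"dy":0,"dz":0,"ax":0,"ay":0,"az":0,"jaw":10},{"dx":0,"dy":0,"dz":0,"ax":0,"ay":0,"az":0,"jaw":11},{"dx":0,"dy":0,"dz":0,"ax":0,"ay":0,"az":0,"jaw":12},{"dx":0,"dy":0,"dz":0,"ax":0,"ay":0,"az":0,"jaw":14},{"dx":0,"dy":0,"dz":0,"ax":0,"ay":0,"az":0,"jaw":16},{"dx":0,"dy":0,"dz":0,"ax":0,"ay":0,"az":0,"jaw":18},{"dx":0,"dy":0,"dz":0,"ax":0,"ay":0,"az":0,"jaw":21},{"dx":0,"dy":0,"dz":0,"ax":0,"ay":0,"az":0,"jaw":24},{"dx":0,"dy":0,"dz":0,"ax":0,"ay":0,"az":0,"jaw":28},{"dx":0,"dy":0,"dz":0,"ax":0,"ay":0,"az":0,"jaw":32},{"dx":0,"dy":0,"dz":0,"ax":0,"ay":0,"az":0,"jaw":36},{"dx":0,"dy":0,"dz":0,"ax":0,"ay":0,"az":0,"jaw":40},{"dx":0,"dy":0,"dz":0,"ax":0,"ay":0,"az":0,"jaw":45},{"dx":0,"dy":0,"dz":0,"ax":0,"ay":0,"az":0,"jaw":50},{"dx":0,"dy":0,"dz":0,"ax":0,"ay":0,"az":0,"jaw":55},{"dx":0,"dy":0,"dz":0,"ax":0,"ay":0,"az":0,"jaw":60},{"dx":0,"dy":0,"dz":0,"ax":0,"ay":0,"az":0,"jaw":60}]' 3| grep -v ee; python3 -c "
from h import *
a=r.get_obs();print(a['wrist_torque'])"
```

```text
t: 18.68
tcp_pos: [0.5002, 0.3242, 0.1099]
wrist_force: [0.4, 0.3, -0.5]
gripper_width: 0.6
[-0.22122801  0.00201452  0.02636481]
```

```bash
python3 -m handwheel '[{"dx":0,"dy":-0.3,"dz":0,"ax":0,"ay":0,"az":0,"jaw":60},{"dx":0,"dy":-0.5,"dz":0,"ax":0,"ay":0,"az":0,"jaw":60},{"dx":0,"dy":-0.7,"dz":0,"ax":0,"ay":0,"az":0,"jaw":60},{"dx":0,"dy":-0.8,"dz":0,"ax":0,"ay":0,"az":0,"jaw":60},{"dx":0,"dy":-0.8,"dz":0,"ax":0,"ay":0,"az":0,"jaw":60},{"dx":0,"dy":-0.8,"dz":0,"ax":0,"ay":0,"az":0,"jaw":60},{"dx":0,"dy":-0.8,"dz":0,"ax":0,"ay":0,"az":0,"jaw":60},{"dx":0,"dy":-0.8,"dz":0,"ax":0,"ay":0,"az":0,"jaw":60},{"dx":0,"dy":-0.6,"dz":0,"ax":0,"ay":0,"az":0,"jaw":60},{"dx":0.3,"dy":-0.6,"dz":0.8,"ax":0,"ay":0,"az":0,"jaw":60},{"dx":0.3,"dy":-0.6,"dz":0.8,"ax":0,"ay":0,"az":0,"jaw":60},{"dx":0.3,"dy":-0.6,"dz":0.8,"ax":0,"ay":0,"az":0,"jaw":60},{"dx":0,"dy":0,"dz":0,"ax":0,"ay":0,"az":0,"jaw":60}]'| grep -v ee; python3 - <<'E'
from rk import *
a=r.camera("scene");b=r.camera("top");cv2.imwrite("pics/scene7.png",a);cv2.imwrite("pics/top7.png",b);print(r.get_obs()["joints"])
A=E('z',Rp[2])
X=[np.r_[Rp[:2],0]+A@np.array(p) for p in((-.057,-.046,.136),(-.057,.046,.136),(-.057,-.046,.008),(-.057,.046,.008),(.057,-.046,.136),(.057,.046,.136))]
c=[cv2.resize(x,None,fx=k,fy=8,interpolation=cv2.INTER_CUBIC) for x,k in((a[130:205,320:380],8),(b[165:240,145:200],5.8))]
print(c[0].shape,"scene model px",(proj("scene",X)-[320,130]+.5)*8-.5);print("top",((proj("top",X)-[145,165]+.5)*[5.8,8]-.5))
cv2.imwrite("pics/h3.png",np.hstack(c))
E
```

```text
t: 19.77
tcp_pos: [0.404, 0.1689, 0.3118]
wrist_force: [0.9, -0.5, 0.6]
gripper_width: 0.604
[-0.3166 -0.0047  1.8744  0.7632  1.4888  2.7863]
(600, 480, 3) scene model px [[124.0699 248.2663]
 [248.1128 186.2984]
 [110.8599 489.087 ]
 [229.6722 421.5122]
 [326.58   327.8111]
 [448.9468 259.7042]]
top [[250.0478 424.2177]
 [ 75.321  397.4675]
 [295.29   447.7343]
 [135.5958 423.2761]
 [278.2124 128.0523]
 [104.8797 101.7017]]
```

View pics/h3.png

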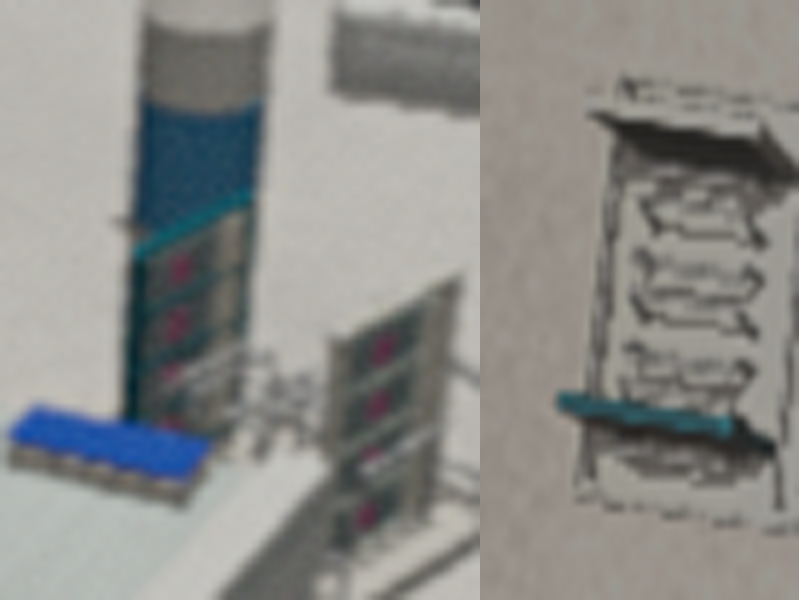

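Teal carrier stands upright in slot_a with its front edge on top, scene corners (135,258) and (255,193). The cream carrier is unmoved. As a seating check, I'll compare the pink dot centroids of the teal and cream carriers against the expected slot_a→slot_d shift.

```bash
python3 - <<'E'
from rk import *
a=cv2.imread("pics/scene7.png");A=E('z',Rp[2])
h=cv2.resize(a[130:205,320:380],None,fx=8,fy=8,interpolation=cv2.INTER_CUBIC).astype(int)
m=((h[...,2]-h[...,1]>22)&(h[...,0]-h[...,1]>5)).astype(np.uint8)
n,_,st,ce=cv2.connectedComponentsWithStats(m)
P_=[(ce[i].round(1),st[i][4]) for i in range(1,n) if st[i][4]>60];print(P_)
def pr(x,z,t=0):return (proj("scene",np.r_[Rp[:2],0]+A@np.array((x,0.02,z)))-[320,130]+.5)*8-.5
for z in(.12,.09,.06):print(z,(pr(.057,z)-pr(-.057,z)).round(1),"per mm z",((pr(-.057,z+.001)-pr(-.057,z))).round(2),"per mm x",(pr(-.056,z)-pr(-.057,z)).round(2))
# did anything else move? compare with the first pictures
for n_,x in(("scene",a),("top",cv2.imread("pics/top7.png"))):
    d=cv2.absdiff(x,cv2.imread(f"pics/{n_}0.png")).max(2)>45
    k,_,s,c=cv2.connectedComponentsWithStats(d.astype(np.uint8));print(n_,[(c[i].astype(int).tolist(),int(s[i][4])) for i in range(1,k) if s[i][4]>12])
E
```

```text
[(array([180.4, 268.6]), np.int32(311)), (array([176.4, 325.6]), np.int32(316)), (array([383. , 349.8]), np.int32(289)), (array([171.3, 372.3]), np.int32(98)), (array([378.4, 404.9]), np.int32(250)), (array([366.1, 516. ]), np.int32(224))]
0.12 [[200.   76.1]] per mm z [[ 0.14 -1.92]] per mm x [[1.67 0.64]]
0.09 [[197.4  78. ]] per mm z [[ 0.13 -1.87]] per mm x [[1.65 0.65]]
0.06 [[194.9  79.8]] per mm z [[ 0.13 -1.83]] per mm x [[1.63 0.67]]
scene [([170, 11], 865), ([222, 18], 1532), ([130, 24], 38), ([86, 128], 5369), ([207, 70], 1903), ([120, 33], 44), ([264, 85], 2839), ([105, 49], 154), ([223, 45], 17), ([97, 59], 32), ([61, 78], 340), ([29, 106], 176), ([245, 108], 35), ([245, 114], 110), ([29, 114], 13), ([206, 119], 38), ([196, 126], 64), ([237, 158], 1875), ([215, 128], 24), ([160, 132], 50), ([170, 132], 75), ([165, 151], 57), ([341, 172], 293), ([173, 184], 23), ([200, 188], 273), ([164, 228], 3139), ([261, 202], 370), ([311, 205], 565), ([280, 201], 44)]
top [([276, 189], 1005), ([254, 254], 4330), ([177, 218], 168), ([310, 260], 55), ([291, 261], 39), ([300, 261], 40), ([306, 280], 13), ([391, 342], 13389), ([275, 299], 162), ([200, 379], 7731), ([265, 318], 307), ([279, 365], 284), ([309, 400], 25), ([312, 413], 49)]
```

Seating agrees with the cream carrier to within about 1 mm. The image difference flags the area near the green look-alike, probably arm shadow, so I'll check that it hasn't moved.

```bash
python3 - <<'E'
import cv2,numpy as np
def box(im,lo,hi,roi):
    x0,y0,x1,y1=roi;h=cv2.cvtColor(im[y0:y1,x0:x1],cv2.COLOR_BGR2HSV);m=cv2.inRange(h,lo,hi)
    ys,xs=np.nonzero(m);return (len(xs),xs.mean().round(2)+x0,ys.mean().round(2)+y0,np.percentile(xs,[2,98])+x0,np.percentile(ys,[2,98])+y0) if len(xs) else None
G=((45,90,30),(80,255,255));K=((155,50,60),(179,255,255));B=((105,120,50),(125,255,255))
for f in("0","3","7"):
    im=cv2.imread(f"pics/top{f}.png");print("top",f,"green",box(im,*G,(280,245,335,295)),"mailer",box(im,*B,(220,170,245,215)))
for f in("0","6","7"):
    im=cv2.imread(f"pics/scene{f}.png");print("scene",f,"green",box(im,*G,(205,195,265,240)),"pink",box(im,*K,(255,180,300,215)),"mailer",box(im,*B,(310,175,350,195)))
E
```

```text
top 0 green (682, np.float64(305.27), np.float64(271.51), array([287., 324.]), array([256., 282.])) mailer (243, np.float64(233.77), np.float64(192.91), array([228., 239.]), array([181., 205.]))
top 3 green (415, np.float64(298.32), np.float64(270.05), array([287., 314.]), array([256., 282.])) mailer (242, np.float64(233.79), np.float64(192.93), array([228., 239.]), array([181., 205.]))
top 7 green (204, np.float64(318.97), np.float64(271.9), array([312., 324.]), array([255., 282.])) mailer (242, np.float64(233.79), np.float64(192.93), array([228., 239.]), array([181., 205.]))
scene 0 green (341, np.float64(235.11), np.float64(219.87), array([219., 255.]), array([209.8, 231.2])) pink (300, np.float64(275.59), np.float64(197.29), array([262.  , 290.02]), array([189., 206.])) mailer (108, np.float64(333.44), np.float64(185.08), array([323., 344.]), array([182.  , 188.86]))
scene 6 green (330, np.float64(235.1), np.float64(219.98), array([219., 255.]), array([210.  , 231.42])) pink (312, np.float64(275.63), np.float64(196.98), array([262.  , 289.78]), array([189., 206.])) mailer (119, np.float64(334.0), np.float64(184.93), array([323., 344.]), array([182.  , 188.64]))
scene 7 green (340, np.float64(235.51), np.float64(219.94), array([219., 256.]), array([210., 232.])) pink (321, np.float64(275.32), np.float64(197.37), array([262., 289.]), array([189., 206.])) mailer (118, np.float64(333.95), np.float64(184.9), array([323., 344.]), array([182., 188.]))
```

Nothing else moved: the green, pink and mailer extents are the same as at the start, and the robot is clear. Handing in.

```bash
python3 -c "
from cell import r
o=r.get_obs();print(o['t'],o['wrist_force'],o['gripper_width']);print(r.finish_job())"
```

```text
19.8667 [ 0.48604927 -0.22824767  0.27643903] 0.59743941531498
the job is handed in; nothing more can be done
None
```

The teal carrier now stands upright in slot_a with its front edge on top, handed in at t = 19.9 s with the gripper open and touching nothing.

**What I did:**
- I dragged the carrier forward with closed fingertips. The press read about 6–7 N, peaking at 10.7 N on first contact.
- At about 48 mm of overhang I pinched the front edge diagonally, lifted it, turned it upright and lowered it into slot_a.
- I seated it with a light press at low grip force and opened the jaws slowly.

**What the last checks showed:**
- **Seating:** the final pictures match the modelled slot_a pose. Compared with the cream carrier, the height agrees to about 1 mm.
- **Other objects:** the mailer and the green and pink look-alikes have not moved between the first and last pictures. The cream carrier looked unmoved by eye. I did not measure the other objects one by one.

**What disagreed:**
- **Floor contact:** it came 2.7 mm higher than I had computed. It came at the same height in two sideways positions, so I took it as the slot floor and an error in my grip estimate.
- **Lowering:** the carrier brushed one wire at about 2.4 N on the way down. I moved it about 1.3 mm sideways and the contact went away.
- **Scene camera:** it showed the rack wires about 2 px lower than my model, so I relied on the force readings when lowering.

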